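Close and lock the noodle press's pump housing

ROBOT

A 7-joint arm with a two-finger parallel gripper is mounted at the origin on the work surface. World frame = base frame: x ahead of the robot, y to its left, z up, the work surface at z = 0. Lengths are in m, angles in degrees, forces in N, time in s.
With the tool pointing down it reaches from about 0.425 to 0.875 m from the base axis. Payload 4.7 kg.
Tool frame: the origin (TCP) lies at the very end of the fingers, on their centre line; the grasp point (between the pads) lies 19 mm behind it (env.grip_point_offset is the distance from the TCP to the grasp point, in m); z points along the fingers, y is the line along which they close (so a half turn about z gives the same grasp; the last joint's range is limited). The gripper opens to 87 mm and grips with 3 to 60 N. Pads are 19 mm wide; open, the fingers measure 117 mm over their backs; the gripper's body (75 mm by 190 mm) begins 51 mm behind the grasp point.
Start: joints at [65.839, 18.392, -4.016, 83.108, 1.295, 78.541, -3.26], TCP at [0.274, -0.589, 0.223] pointing down, gripper open.
Joint ranges: [-163.93, 163.93], [-17.29, 119.83], [-79.2, 71.16], [3.27, 140.29], [-89.18, 269.18], [5.43, 117.66], [-154.24, 154.24]. Speed limits (degrees/s): [147.25, 147.25, 180, 180, 180, 180, 180].

INTERFACE

Orientations are given as [roll, pitch, yaw] about the fixed x, y, z axes, in that order (R = Rz(yaw) Ry(pitch) Rx(roll)).
In Python, from cell import env gives the robot as it stands.
- The arm moves only by the tool jog_arm, never from a script. Its argument "motion" is a list of rows, each an object of numbers: "x", "y", "z": the shift along the tool's x, y, z in cm; "ax", "ay", "az": the turn, a rotation vector about the tool's x, y, z in degrees. In form: [{"x": .., "y": .., "z": .., "ax": .., "ay": .., "az": ..}, ...]. A call has exactly 5 rows; each row shifts and turns the commanded pose from where the row before left it, along the tool's axes as they then stand; what a row does not reach is not made up. A row lasts 1/10 s, in which the tool goes at most 50 mm and 8.59 degrees, less where a joint would pass 70% of its speed; a pose out of reach is approached as far as the arm can. A call is refused whole if a number of a shift passes 5 or a number of a turn 8.59, either way. A call with a gripper value outside its range is refused whole. "claw" is the gripper command: -1 is shut, 1 is fully open, values between are in proportion, set as the call begins (left out, the last holds). The fingers move at their own pace and stop on an object; "squeeze" is the grip in N (left out, the last holds). Time passes only in rows, so rows that do not move let the fingers close, or fill a call up. It gives the time, the measured TCP pose, the force, the opening and the grip force at its end, in the units of the state.
- env.get_obs(): the state, without advancing time (a new reading comes with each control period).
- env.read_camera(name): name is "side" or "top"; returns the picture (480x640x3 uint8, red, green, blue); there is no depth.
- env.camera_params(name): a dict with "fx", "fy", "cx", "cy" (pixels), "k1" (the pictures are not rectified: a ray, as slopes to the right and down, at radius r is drawn at 1 + k1 r^2 times it, then the intrinsics apply), "extrinsics" (4x4, takes a point from world to camera coordinates). Camera axes: x right, y up, looking along -z (the intrinsics and any distortion apply to the point x, -y, -z); pixel columns grow to the right and rows downward; lengths in m; the calibration is good to about 2 mm. A picture is of the moment at which its call begins. camera_params takes no time and is no camera call.
- env.sign_off(): hands the job in; it is judged then, once.
The state is a dict: "time_s": time; "qpos": joint angles; "joint_velocities": joint speeds; "effort": joint torques, N m; "tool_pos": TCP position; "tool_rot": TCP orientation; "force": force on the tool from outside, world axes, zero at the start; "wrist_torque": the same for the moment, N m; "grip_width": finger opening in m; "grasp_force": force on a finger pad.
Only numpy, scipy, OpenCV 4.12 (cv2) and the standard library are available. Lean on these libraries where they do the work, as an engineer would, in place of code of your own. Each camera call takes 0.05 s, during which the arm holds its last target. There are 200 camera calls.

TASK

The pump housing of the noodle press has been serviced: slide its thin cover sheet all the way home against its stop so the opening is shut. Then take the flat-bladed key from its stand, put its blade in the slot of the lock beside the sheet and turn the lock clockwise as far as it goes, with the key and not with the gripper's own fingers, so that its wing lies over the sheet's edge. Put the key back upright in its stand, seated on its flange, and leave everything else on the table where it is.

Things in the scene. Friction and masses are not known exactly. Their poses are not given: they have to be found in the camera images.
- housing: Fixed aluminium pump housing, 360 mm wide (y), 230 mm deep (x). Origin on the table below the middle of its sloping deck; x points away from the robot. The deck rises away from the robot at 27 deg (0.47 rad), 170 mm long, its middle 75 mm and low edge 37 mm up. Seen from the robot: lock at the right, then opening and cover sheet. Behind the deck: flat block, 120 mm high over its cap.
- cover (a joint): How far the cover sheet stands open, m: 0 is home at its stop (opening shut), up to 0.13 as it slides left (housing +y). It moves only along housing y against about 1.5 N of friction (and about 6 N per m/s) and stays where it is left. No handle: press shut fingertips on its bare top and drag; 8 to 15 N of pressing is enough.
- cover_top (a point): Centre of the cover sheet's top face, moving with it. Bare steel, 140 mm (y) by 118 mm (x), 4 mm thick, running between guide rails 7.5 mm high along its upper and lower edges; 106 mm is bare between them. Axes: x up the slope, y left along its travel, z out of the slope (27 deg from vertical, leaning to the robot).
- lock (a joint): Angle of the lock, rad: 0 unlocked (slot and wing along the slope, wing pointing down it), 1.571 fully locked (clockwise as seen facing the deck; slot level, wing pointing left over the sheet's edge), with stops at both ends. Starts between 0 and 0.35. Turning takes about 0.12 N m and it stays where it is left.
- lock_slot (a point): Centre of the mouth of the lock's slot, turning with it. Round brass head 57 mm across, its top 25 mm above the deck, on a dark disc with one flat wing that reaches 62 mm from the axis. Slot 9 mm wide, 12 mm deep, across the whole head, open at both ends. Axes: x along the slot (wing along -x), z out of the slope along the lock's axis; locking turns about -z.
- key: Key, 114 mm long, about 0.16 kg. Black grip 44 mm (x) by 28 mm (y), from 8 to 68 mm above the origin; steel flange 70 by 40 by 8 mm, its underside centre is the origin; flat steel blade 40 mm wide (x), 4 mm thick (y), to 46 mm below the origin. z points from blade to grip. Starts upright in its stand, flange on the stand's top.
- key_tip (a point): Middle of the blade's lower edge, 46 mm below the key's origin; axes as the key.
- stand: The key's stand: a fixed grey block 120 mm (x) by 80 mm (y), 70 mm high, standing to the left or to the right of the housing. A slot 56 mm (x) by 16 mm (y), 62 mm deep, in the middle of its top takes the key's blade. Origin: centre of its underside.
- tin: Bystander: steel tin, 84 mm across, 115 mm high, on the side of the housing where the stand is not. Origin: centre of its underside, as for all bystanders unless told.
- collar: Bystander: brass ring, 90 mm across, 30 mm high, between robot and housing.
- die: Bystander: steel disc, 80 mm across, 22 mm high, between robot and housing.
- bowl: Bystander: steel bowl, 150 mm across, 60 mm high, to the left.
- sauce: Bystander: amber glass bottle, 64 mm across, 170 mm high, to the right.
- spatula: Bystander: spatula lying flat at the left. Origin under it, between its ends.
- mug: Bystander: white mug, 80 mm across, 90 mm high, at the right.

How it is judged (in metres and radians):
On the way, in this order (a step that is already met when the one before it is completed fails the run):
1. the cover sheet is home (within 5 mm) while the lock is still unlocked (value of joint cover below 0.005 m and value of joint lock below 0.7 rad), for 0.2 s.
2. the lock is turned to at least 1.40 rad (80 degrees) with the key's blade in its slot (value of joint cover below 0.005 m and value of joint lock above 1.4 rad and z of key_tip in the frame of lock_slot below -0.004 m and distance between key_tip and lock_slot below 0.025 m), for 0.1 s.
At the end, for the whole second after the job is handed in: Cover sheet home within 5 mm, lock turned to at least 1.40 rad (80 degrees), and the key at rest upright (within 7 degrees) in its stand, within 15 mm of the middle, its flange on the stand's top (within 4 mm) (value of joint cover below 0.005 m and value of joint lock above 1.4 rad and horizontal distance between key and stand below 0.015 m and angle between key's own z axis and vertical below 0.12 rad and z of key in the frame of stand between 0.066 and 0.074 m and linear speed of key below 0.02 m/s); the robot touches nothing.
It fails at once if the gripper's fingers push on the lock with more than 4 N (contact force between the fingers and lock above 4 N).
It fails at once if a bystander is moved by more than 30 mm (distance of any of tin, collar, die, bowl, sauce, spatula, mug from where it was at the start of the episode above 0.03 m).
It also fails if it takes over 72 s, if anything falls off the work surface, if the arm or the gripper's body presses on something with over 40 N, if the wrist force passes 120 N, or if a joint passes its speed limit or range.

## Working session

There is one attempt and no reset: what is moved stays moved. The work goes in short steps, Python scripts to look and compute and a tool call to move; the robot and the scene stay as the last step left them, time stands still between calls to the robot, and variables do not carry over. Pictures are saved under pics/ and viewed, at most 13 in all, crops included, and the job is handed in when it is done.

Besides the shell and the picture viewer there is one more tool, called after "Request:" by a JSON object that holds its "fn" and its "kwargs". jog_arm: Moves the arm, as the interface text tells. Its arguments: {"type":"object","properties":{"motion":{"type":"array"},"claw":{"type":"number"},"squeeze":{"type":"number"}},"required":["motion"]}

```bash
mkdir -p pics; ls; python3 - <<'E'
from cell import env
import cv2,numpy as np
o=env.get_obs();print({k:np.round(v,3) for k,v in o.items()})
for n in("side","top"):
    cv2.imwrite(f"pics/{n}0.png",env.read_camera(n)[:,:,::-1])
    p=env.camera_params(n);print(n,p)
E
```

```text
pics
{'time_s': np.float64(0.0), 'qpos': array([65.837, 18.438, -4.014, 83.175,  1.296, 78.542, -3.26 ]), 'joint_velocities': array([-0.028, -0.031,  0.075,  0.027, -0.014,  0.006, -0.056]), 'effort': array([ 0.0000e+00, -4.9129e+01, -4.0400e-01, -3.1253e+01, -6.4000e-02,
        4.4000e-02,  0.0000e+00]), 'tool_pos': array([ 0.274, -0.589,  0.221]), 'tool_rot': array([-1.7989e+02,  7.0000e-03,  2.4971e+01]), 'force': array([-0.317, -1.179,  0.969]), 'wrist_torque': array([-0.005,  0.021,  0.006]), 'grasp_force': np.float64(0.0), 'grip_width': np.float64(0.087)}
side {'fx': 467.6447964741325, 'fy': 467.6447964741325, 'cx': 327.71421149200756, 'cy': 247.3558175033227, 'k1': -0.11749994531281206, 'extrinsics': array([[-0.89332459, -0.44940441, -0.00261718,  0.44212556],
       [ 0.2812476 , -0.5635863 ,  0.77670475, -0.19885088],
       [-0.35052954,  0.69311338,  0.62985941, -1.11327625],
       [ 0.        ,  0.        ,  0.        ,  1.        ]])}
top {'fx': 592.4949660829412, 'fy': 592.4949660829412, 'cx': 316.3051104936503, 'cy': 246.75653461256945, 'k1': -0.18003833273496134, 'extrinsics': array([[ 0.10743732, -0.9942021 ,  0.00440455, -0.03268092],
       [ 0.97429031,  0.10616593,  0.19871383, -0.51786415],
       [-0.19802932, -0.01705797,  0.98004766, -1.3907687 ],
       [ 0.        ,  0.        ,  0.        ,  1.        ]])}
```

View pics/side0.png

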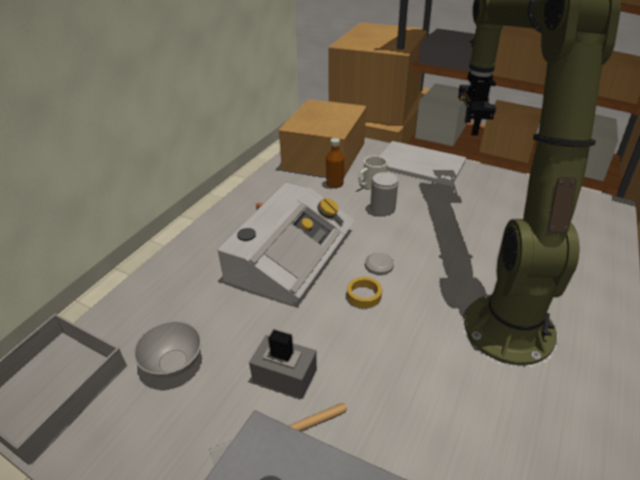

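View pics/top0.png

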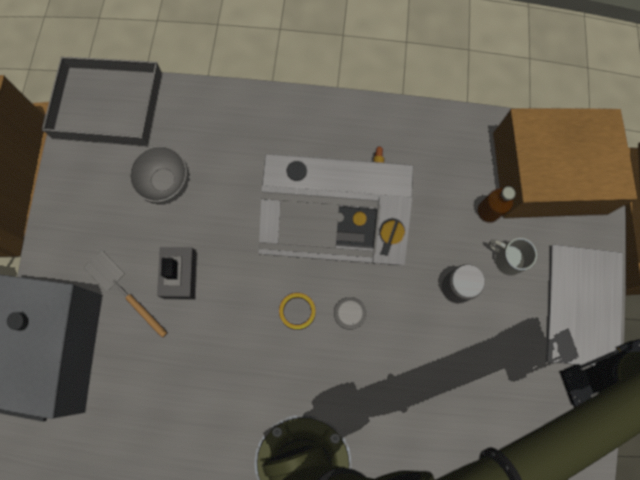

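The side view shows the housing in the middle, with the brass lock at (329,207), and the key in its stand at (282,360). In the top view the stand is at (177,272), the lock at (392,232), and the opening at (357,226), exposed at the right of the sheet. I'll enlarge both areas.

```bash
python3 - <<'E'
import cv2,numpy as np
t=cv2.imread("pics/top0.png")
cv2.imwrite("pics/c1.png",cv2.resize(t[148:272,252:418],None,fx=4.8,fy=4.8,interpolation=cv2.INTER_CUBIC))
s=cv2.imread("pics/side0.png")
a=cv2.resize(t[235:310,150:205],None,fx=7,fy=7,interpolation=cv2.INTER_CUBIC)
b=cv2.resize(s[320:400,240:325],None,fx=4.8,fy=525/80,interpolation=cv2.INTER_CUBIC)
cv2.imwrite("pics/c2.png",np.hstack([a,b]))
E
```

```text
(no output)
```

View pics/c1.png

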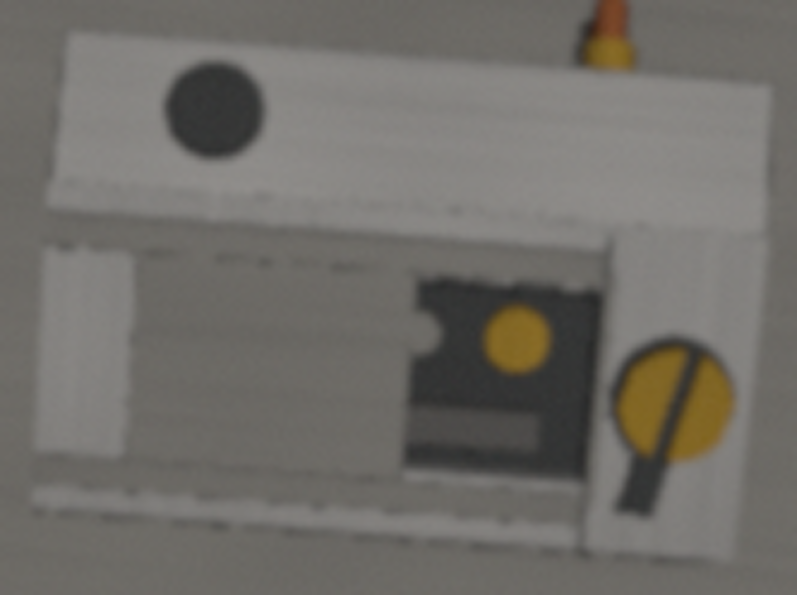

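View pics/c2.png

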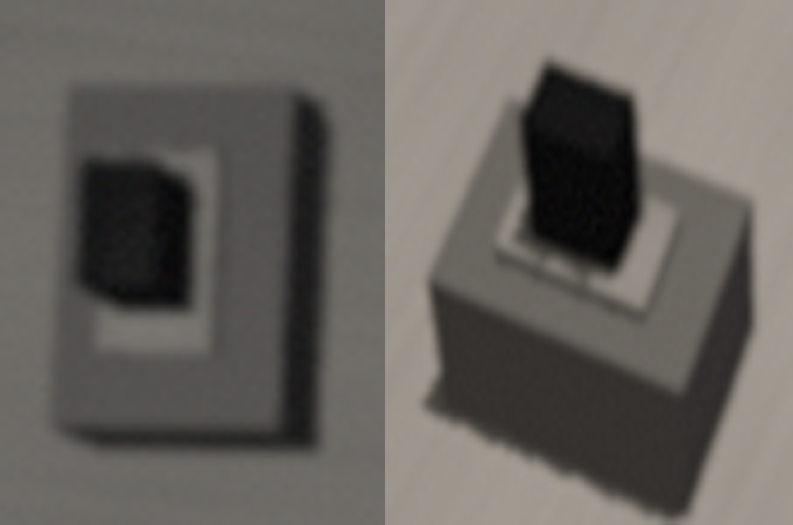

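In c1 the sheet's right edge is at about x=408 and the stop is at about x=595. The lock head is centred at (675,400), with its slot running from (697,350) to (655,460). In c2 the stand's top corners are at (70,85), (295,93), (282,432), (55,428), and the key sits upright in the middle.

```bash
cat > h.py <<'E'
import numpy as np
from cell import env
from scipy.optimize import least_squares
from scipy.spatial.transform import Rotation as R
P={n:env.camera_params(n) for n in("top","side")}
def proj(n,X):
    p=P[n];E=p["extrinsics"];c=np.atleast_2d(X)@E[:3,:3].T+E[:3,3]
    s=np.c_[c[:,0]/-c[:,2],-c[:,1]/-c[:,2]];s=s*(1+p["k1"]*(s**2).sum(1,keepdims=True))
    return s*[p["fx"],p["fy"]]+[p["cx"],p["cy"]]
def ray(n,uv):
    p=P[n];E=p["extrinsics"];d=(np.array(uv,float)-[p["cx"],p["cy"]])/[p["fx"],p["fy"]]
    s=d.copy()
    for _ in range(20): s=d/(1+p["k1"]*(s@s))
    return -E[:3,:3].T@E[:3,3],E[:3,:3].T@np.array([s[0],-s[1],-1])
def hit(n,uv,p0,nrm):
    o,d=ray(n,uv);return o+d*((p0-o)@nrm)/(d@nrm)
def Tz(q,X):return np.asarray(X)@R.from_euler("z",q[2]).as_matrix().T+[q[0],q[1],0]
c1=lambda x,y:((x+.5)/4.8-.5+252,(y+.5)/4.8-.5+148)
c2=lambda x,y:((x+.5)/7-.5+150,(y+.5)/7-.5+235)
c3=lambda x,y:((x-385+.5)/4.8-.5+240,(y+.5)/6.5625-.5+320)
def fit(obs,q0):
    f=lambda q:np.concatenate([proj(n,Tz(q,[X]))[0]-uv for n,uv,X in obs])
    r=least_squares(f,q0,loss="soft_l1");return r.x,f(r.x).reshape(-1,2)
E
python3 - <<'E'
from h import *
L,Rr=.18,-.18
H=[("top",c1(733,557),(-.0757,Rr,.037)),("top",c1(68,32),(.154,L,.12)),("top",c1(771,85),(.154,Rr,.12)),("top",c1(32,512),(-.0757,L,.037))]
q,r=fit(H,[.6,0,0]);print("housing",q.round(4),np.degrees(q[2]));print(r.round(1))
S=[("top",c2(*a),b) for a,b in zip([(70,85),(295,93),(282,432),(55,428)],[(.06,.04,.07),(.06,-.04,.07),(-.06,-.04,.07),(-.06,.04,.07)])]
S+=[("side",c3(*a),b) for a,b in zip([(512,100),(752,203),(686,393),(430,283)],[(.06,.04,.07),(.06,-.04,.07),(-.06,-.04,.07),(-.06,.04,.07)][0:1]*0+[(.06,-.04,.07),(-.06,-.04,.07),(-.06,.04,.07),(.06,.04,.07)])]
s,r=fit(S,[.45,.3,0]);print("stand",s.round(4),np.degrees(s[2]));print(r.round(1))
for a,b in [((220,150),(.035,-.02,.078)),((212,353),(-.035,-.02,.078)),((95,353),(-.035,.02,.078))]:
    w=hit("top",c2(*a),np.array([0,0,.078]),np.array([0,0,1.]));print("flange corner in stand",((w-[s[0],s[1],0])@R.from_euler("z",s[2]).as_matrix()).round(4),b)
# deck frame
D=R.from_euler("z",q[2])*R.from_euler("y",-27,degrees=True);M=D.as_matrix()
o=Tz(q,[[0,0,.075]])[0]
def dk(n,uv,h):
    w=hit(n,uv,o+M[:,2]*h,M[:,2]);return w,((w-o)@M)
for nm,n,uv,h in [("lock","top",c1(675,400),.025),("slotA","top",c1(697,350),.025),("slotB","top",c1(655,460),.025),("wing","top",c1(635,515),.005),("lockside","side",(329,207),.025),
 ("shR","top",c1(412,275),.01),("shRl","top",c1(405,470),.01),("shL","top",c1(133,252),.01),("shLl","top",c1(125,455),.01),("stop","top",c1(603,290),.01),("lowR","side",(352,229),0),("lowL","side",(296,302),0)]:
    w,l=dk(n,uv,h);print(nm,w.round(4),l.round(4))
E
```

```text
housing [ 0.5698 -0.0138  0.0364] 2.0853150766930657
[[ 0.1  0.8]
 [-1.7 -0.1]
 [ 1.  -0.6]
 [ 0.1 -0.1]]
stand [0.4186 0.3564 0.107 ] 6.129315979181659
[[-0.1 -0.2]
 [ 0.  -1.3]
 [-0.1 -0.4]
 [-0.4 -0.1]
 [ 0.1 -0. ]
 [ 1.3 -0.3]
 [ 0.3  0.5]
 [ 0.2 -0.2]]
flange corner in stand [ 0.0352 -0.0165  0.078 ] (0.035, -0.02, 0.078)
flange corner in stand [-0.0351 -0.0167  0.078 ] (-0.035, -0.02, 0.078)
flange corner in stand [-0.0354  0.024   0.078 ] (-0.035, 0.02, 0.078)
lock [ 0.5666 -0.1527  0.0989] [ 0.0035 -0.1386  0.025 ]
slotA [ 0.5901 -0.1602  0.1107] [ 0.0296 -0.147   0.025 ]
slotB [ 0.5384 -0.1468  0.0846] [-0.0279 -0.1317  0.025 ]
wing [ 0.5163 -0.1425  0.051 ] [-0.0627 -0.1267  0.005 ]
lockside [ 0.5632 -0.1445  0.0973] [ 0.     -0.1304  0.025 ]
shR [ 0.6133 -0.0166  0.1083] [ 0.0538 -0.0044  0.01  ]
shRl [ 0.5244 -0.0238  0.0629] [-0.0462 -0.0083  0.01  ]
shL [0.6099 0.122  0.1092] [0.0556 0.1343 0.01  ]
shLl [0.517  0.1175 0.0618] [-0.0487  0.1332  0.01  ]
stop [ 0.6162 -0.1115  0.108 ] [ 0.0532 -0.0993  0.01  ]
lowR [ 0.4935 -0.1561  0.0335] [-0.0914 -0.1394 -0.    ]
lowL [0.4904 0.1806 0.0382] [-0.0811  0.1972  0.    ]
```

The fits agree with the given sizes: residuals are about 1 px, the slot is at about 15°, and the sheet is about 95 mm open. Next is a small planner that turns a target pose into rows.

```bash
cat >> h.py <<'E'
Q=np.array([.5698,-.0138,.0364]);M=(R.from_euler("z",Q[2])*R.from_euler("y",-27,degrees=True)).as_matrix();O=Tz(Q,[[0,0,.075]])[0]
N=M[:,2]
def deck(x,y,h):return O+M@np.array([x,y,h])
def Rdeck(a): # tool z=-N, tool x at angle a (deg, about N) from upslope
    a=np.radians(a);x=M@[np.cos(a),np.sin(a),0];return R.from_matrix(np.c_[x,np.cross(-N,x),-N])
def Rdown(yaw):return R.from_euler("xyz",[180,0,yaw],degrees=True)
def cur():
    o=env.get_obs();return np.array(o["tool_pos"]),R.from_euler("xyz",o["tool_rot"],degrees=True)
def plan(p1,R1,p0=None,R0=None,n=None):
    if p0 is None:p0,R0=cur()
    rv=(R0.inv()*R1).as_rotvec(degrees=True);d=p1-p0
    k=max(np.abs(rv).max()/8.4,np.linalg.norm(rv)/8.5,np.linalg.norm(d)*20/.98);k=n or int(np.ceil(k/5)*5)
    print("rows",k,"turn",rv.round(1))
    r=R0
    for i in range(k):
        s=r.inv().apply(d/k)*100
        print(dict(zip(("x","y","z","ax","ay","az"),[float(v) for v in np.r_[s.round(2),(rv/k).round(1)]])))
        r=r*R.from_rotvec(rv/k,degrees=True)
    return p1,R1
def st():
    o=env.get_obs();f=np.array(o["force"]);print("t",round(float(o["time_s"]),2),"pos",np.round(o["tool_pos"],4),"rot",np.round(o["tool_rot"],1),"F",f.round(1),"Fn",(f@N).round(1),"Fy",(f@M[:,1]).round(1),"deck",((o["tool_pos"]-O)@M).round(4),"q",np.round(o["qpos"],0),"w",round(float(o["grip_width"]),4))
E
python3 - <<'E'
from h import *
st()
p,r=cur()
a=np.array([.42,-.28,.33])
b=plan(a,Rdeck(90),n=10)
plan(deck(0,.085,.06),Rdeck(90),*b)
E
```

```text
t 0.1 pos [ 0.2741 -0.5888  0.2216] rot [-179.9    0.    25. ] F [-0.3  0.1  0.7] Fn 0.7 Fy 0.1 deck [-0.2154 -0.5639  0.2743] q [66. 18. -4. 83.  1. 79. -3.] w 0.0871
rows 10 turn [-23.9  15.7 -65.8]
{'x': 2.63, 'y': -2.19, 'z': -1.08, 'ax': -2.4, 'ay': 1.6, 'az': -6.6}
{'x': 2.89, 'y': -1.82, 'z': -1.09, 'ax': -2.4, 'ay': 1.6, 'az': -6.6}
{'x': 3.1, 'y': -1.43, 'z': -1.07, 'ax': -2.4, 'ay': 1.6, 'az': -6.6}
{'x': 3.27, 'y': -1.02, 'z': -1.04, 'ax': -2.4, 'ay': 1.6, 'az': -6.6}
{'x': 3.39, 'y': -0.6, 'z': -0.98, 'ax': -2.4, 'ay': 1.6, 'az': -6.6}
{'x': 3.46, 'y': -0.16, 'z': -0.9, 'ax': -2.4, 'ay': 1.6, 'az': -6.6}
{'x': 3.48, 'y': 0.27, 'z': -0.8, 'ax': -2.4, 'ay': 1.6, 'az': -6.6}
{'x': 3.45, 'y': 0.7, 'z': -0.69, 'ax': -2.4, 'ay': 1.6, 'az': -6.6}
{'x': 3.36, 'y': 1.12, 'z': -0.56, 'ax': -2.4, 'ay': 1.6, 'az': -6.6}
{'x': 3.22, 'y': 1.52, 'z': -0.41, 'ax': -2.4, 'ay': 1.6, 'az': -6.6}
rows 10 turn [0. 0. 0.]
{'x': 3.46, 'y': 0.26, 'z': 2.4, 'ax': 0.0, 'ay': 0.0, 'az': 0.0}
{'x': 3.46, 'y': 0.26, 'z': 2.4, 'ax': 0.0, 'ay': 0.0, 'az': 0.0}
{'x': 3.46, 'y': 0.26, 'z': 2.4, 'ax': 0.0, 'ay': 0.0, 'az': 0.0}
{'x': 3.46, 'y': 0.26, 'z': 2.4, 'ax': 0.0, 'ay': 0.0, 'az': 0.0}
{'x': 3.46, 'y': 0.26, 'z': 2.4, 'ax': 0.0, 'ay': 0.0, 'az': 0.0}
{'x': 3.46, 'y': 0.26, 'z': 2.4, 'ax': 0.0, 'ay': 0.0, 'az': 0.0}
{'x': 3.46, 'y': 0.26, 'z': 2.4, 'ax': 0.0, 'ay': 0.0, 'az': 0.0}
{'x': 3.46, 'y': 0.26, 'z': 2.4, 'ax': 0.0, 'ay': 0.0, 'az': 0.0}
{'x': 3.46, 'y': 0.26, 'z': 2.4, 'ax': 0.0, 'ay': 0.0, 'az': 0.0}
{'x': 3.46, 'y': 0.26, 'z': 2.4, 'ax': 0.0, 'ay': 0.0, 'az': 0.0}
```

Request:
{"fn": "jog_arm", "kwargs": {"motion": [{"x":2.6,"y":-2.2,"z":-1.1,"ax":-2.4,"ay":1.6,"az":-6.6},{"x":2.9,"y":-1.8,"z":-1.1,"ax":-2.4,"ay":1.6,"az":-6.6},{"x":3.1,"y":-1.4,"z":-1.1,"ax":-2.4,"ay":1.6,"az":-6.6},{"x":3.3,"y":-1.0,"z":-1.0,"ax":-2.4,"ay":1.6,"az":-6.6},{"x":3.4,"y":-0.6,"z":-1.0,"ax":-2.4,"ay":1.6,"az":-6.6}], "claw": -1, "squeeze": 40}}

```text
time_s: 0.6
tool_pos: [0.3481, -0.4332, 0.2772]
tool_rot: [166.3, -4.1, 58.9]
force: [0.0, 0.4, 0.4]
grip_width: 0.0551
grasp_force: 0.0
```

Request:
{"fn": "jog_arm", "kwargs": {"motion": [{"x":3.5,"y":-0.2,"z":-0.9,"ax":-2.4,"ay":1.6,"az":-6.6},{"x":3.5,"y":0.3,"z":-0.8,"ax":-2.4,"ay":1.6,"az":-6.6},{"x":3.5,"y":0.7,"z":-0.7,"ax":-2.4,"ay":1.6,"az":-6.6},{"x":3.4,"y":1.1,"z":-0.6,"ax":-2.4,"ay":1.6,"az":-6.6},{"x":3.2,"y":1.5,"z":-0.4,"ax":-2.4,"ay":1.6,"az":-6.6}]}}

```text
time_s: 1.1
tool_pos: [0.42, -0.2774, 0.3321]
tool_rot: [152.7, 0.1, 92.6]
force: [-0.0, 0.2, -0.7]
grip_width: 0.015
grasp_force: 0.0
```

```bash
python3 - <<'E'
from h import *
st()
plan(deck(0,.085,.06),Rdeck(90))
E
```

```text
t 1.1 pos [ 0.42   -0.2774  0.3321] rot [1.527e+02 1.000e-01 9.260e+01] F [-0.   0.2 -0.7] Fn -0.6 Fy 0.2 deck [-0.0252 -0.258   0.3014] q [ 59. -16. -11. 110. -26.  69.  56.] w 0.015
rows 10 turn [ 0.3 -0.2  0.5]
{'x': 3.42, 'y': 0.27, 'z': 2.43, 'ax': 0.0, 'ay': -0.0, 'az': 0.0}
{'x': 3.42, 'y': 0.27, 'z': 2.42, 'ax': 0.0, 'ay': -0.0, 'az': 0.0}
{'x': 3.42, 'y': 0.26, 'z': 2.42, 'ax': 0.0, 'ay': -0.0, 'az': 0.0}
{'x': 3.42, 'y': 0.26, 'z': 2.42, 'ax': 0.0, 'ay': -0.0, 'az': 0.0}
{'x': 3.42, 'y': 0.26, 'z': 2.42, 'ax': 0.0, 'ay': -0.0, 'az': 0.0}
{'x': 3.43, 'y': 0.26, 'z': 2.42, 'ax': 0.0, 'ay': -0.0, 'az': 0.0}
{'x': 3.43, 'y': 0.26, 'z': 2.42, 'ax': 0.0, 'ay': -0.0, 'az': 0.0}
{'x': 3.43, 'y': 0.26, 'z': 2.42, 'ax': 0.0, 'ay': -0.0, 'az': 0.0}
{'x': 3.43, 'y': 0.25, 'z': 2.42, 'ax': 0.0, 'ay': -0.0, 'az': 0.0}
{'x': 3.43, 'y': 0.25, 'z': 2.42, 'ax': 0.0, 'ay': -0.0, 'az': 0.0}
```

Request:
{"fn": "jog_arm", "kwargs": {"motion": [{"x":3.4,"y":0.3,"z":2.4},{"x":3.4,"y":0.3,"z":2.4},{"x":3.4,"y":0.3,"z":2.4},{"x":3.4,"y":0.3,"z":2.4},{"x":3.4,"y":0.3,"z":2.4}]}}

```text
$.motion[0]: bad value
```

Request:
{"fn": "jog_arm", "kwargs": {"motion": [{"x":3.4,"y":0.3,"z":2.4},{"x":3.4,"y":0.3,"z":2.4},{"x":3.4,"y":0.2,"z":2.4},{"x":3.4,"y":0.2,"z":2.4},{"x":3.4,"y":0.2,"z":2.4}]}}

```text
$.motion[0]: bad value
```

```bash
python3 - <<'E'
from h import *
st()
plan(deck(0,.085,.02),Rdeck(90))
E
```

```text
t 1.1 pos [ 0.42   -0.2774  0.3321] rot [1.527e+02 1.000e-01 9.260e+01] F [-0.   0.2 -0.7] Fn -0.6 Fy 0.2 deck [-0.0252 -0.258   0.3014] q [ 59. -16. -11. 110. -26.  69.  56.] w 0.015
rows 10 turn [ 0.3 -0.2  0.5]
{'x': 3.42, 'y': 0.26, 'z': 2.83, 'ax': 0.0, 'ay': -0.0, 'az': 0.0}
{'x': 3.42, 'y': 0.26, 'z': 2.82, 'ax': 0.0, 'ay': -0.0, 'az': 0.0}
{'x': 3.42, 'y': 0.26, 'z': 2.82, 'ax': 0.0, 'ay': -0.0, 'az': 0.0}
{'x': 3.42, 'y': 0.26, 'z': 2.82, 'ax': 0.0, 'ay': -0.0, 'az': 0.0}
{'x': 3.42, 'y': 0.26, 'z': 2.82, 'ax': 0.0, 'ay': -0.0, 'az': 0.0}
{'x': 3.43, 'y': 0.26, 'z': 2.82, 'ax': 0.0, 'ay': -0.0, 'az': 0.0}
{'x': 3.43, 'y': 0.26, 'z': 2.82, 'ax': 0.0, 'ay': -0.0, 'az': 0.0}
{'x': 3.43, 'y': 0.26, 'z': 2.82, 'ax': 0.0, 'ay': -0.0, 'az': 0.0}
{'x': 3.43, 'y': 0.25, 'z': 2.82, 'ax': 0.0, 'ay': -0.0, 'az': 0.0}
{'x': 3.43, 'y': 0.25, 'z': 2.82, 'ax': 0.0, 'ay': -0.0, 'az': 0.0}
```

All six keys are needed in every row.

Request:
{"fn": "jog_arm", "kwargs": {"motion": [{"x":3.4,"y":0.3,"z":2.4,"ax":0,"ay":0,"az":0},{"x":3.4,"y":0.3,"z":2.4,"ax":0,"ay":0,"az":0},{"x":3.4,"y":0.3,"z":2.4,"ax":0,"ay":0,"az":0},{"x":3.4,"y":0.3,"z":2.4,"ax":0,"ay":0,"az":0},{"x":3.4,"y":0.3,"z":2.4,"ax":0,"ay":0,"az":0}]}}

```text
time_s: 1.6
tool_pos: [0.4967, -0.1162, 0.2281]
tool_rot: [153.5, -0.7, 92.7]
force: [1.1, -0.3, 0.2]
grip_width: 0.0006
grasp_force: 0.0
```

Request:
{"fn": "jog_arm", "kwargs": {"motion": [{"x":3.4,"y":0.3,"z":2.4,"ax":0,"ay":0,"az":0},{"x":3.4,"y":0.3,"z":2.4,"ax":0,"ay":0,"az":0},{"x":3.4,"y":0.2,"z":2.4,"ax":0,"ay":0,"az":0},{"x":3.4,"y":0.2,"z":2.4,"ax":0,"ay":0,"az":0},{"x":3.4,"y":0.2,"z":2.4,"ax":0,"ay":0,"az":0}]}}

```text
time_s: 2.1
tool_pos: [0.5527, 0.0574, 0.1284]
tool_rot: [153.5, -0.7, 92.7]
force: [0.9, -1.2, -0.7]
grip_width: 0.0003
grasp_force: 0.0
```

```bash
python3 - <<'E'
from h import *
st()
plan(deck(0,.085,.02),Rdeck(90))
E
```

```text
t 2.1 pos [0.5527 0.0574 0.1284] rot [153.5  -0.7  92.7] F [ 0.9 -1.2 -0.7] Fn -1.0 Fy -1.2 deck [0.0113 0.0718 0.0541] q [ 29.  -7. -38. 125.  -3.  33.  -4.] w 0.0003
rows 5 turn [-0.5 -0.9  0.2]
{'x': 0.25, 'y': -0.22, 'z': 0.69, 'ax': -0.1, 'ay': -0.2, 'az': 0.0}
{'x': 0.26, 'y': -0.22, 'z': 0.69, 'ax': -0.1, 'ay': -0.2, 'az': 0.0}
{'x': 0.26, 'y': -0.22, 'z': 0.69, 'ax': -0.1, 'ay': -0.2, 'az': 0.0}
{'x': 0.26, 'y': -0.22, 'z': 0.69, 'ax': -0.1, 'ay': -0.2, 'az': 0.0}
{'x': 0.26, 'y': -0.22, 'z': 0.68, 'ax': -0.1, 'ay': -0.2, 'az': 0.0}
```

Request:
{"fn": "jog_arm", "kwargs": {"motion": [{"x":0.3,"y":-0.2,"z":0.7,"ax":-0.1,"ay":-0.2,"az":0},{"x":0.3,"y":-0.2,"z":0.7,"ax":-0.1,"ay":-0.2,"az":0},{"x":0.3,"y":-0.2,"z":0.7,"ax":-0.1,"ay":-0.2,"az":0},{"x":0.2,"y":-0.2,"z":0.7,"ax":-0.1,"ay":-0.2,"az":0},{"x":0.2,"y":-0.2,"z":0.7,"ax":-0.1,"ay":-0.2,"az":0}]}}

```text
time_s: 2.6
tool_pos: [0.5587, 0.0695, 0.0928]
tool_rot: [153.0, 0.2, 92.2]
force: [0.2, -0.7, 0.5]
grip_width: 0.0006
grasp_force: 0.0
```

Request:
{"fn": "jog_arm", "kwargs": {"motion": [{"x":0,"y":0,"z":0.2,"ax":0,"ay":0,"az":0},{"x":0,"y":0,"z":0.2,"ax":0,"ay":0,"az":0},{"x":0,"y":0,"z":0.2,"ax":0,"ay":0,"az":0},{"x":0,"y":0,"z":0.0,"ax":0,"ay":0,"az":0},{"x":0,"y":0,"z":0,"ax":0,"ay":0,"az":0}]}}

```text
time_s: 3.1
tool_pos: [0.5619, 0.0693, 0.0884]
tool_rot: [153.0, 0.2, 92.2]
force: [0.4, 0.4, -0.4]
grip_width: 0.0004
grasp_force: 0.0
```

```bash
python3 - <<'E'
from h import *
st()
E
```

```text
t 3.1 pos [0.5619 0.0693 0.0884] rot [153.    0.2  92.2] F [ 0.4  0.4 -0.4] Fn -0.6 Fy 0.4 deck [0.0017 0.0834 0.0141] q [ 30.  -1. -42. 127.   9.  28. -17.] w 0.0004
```

Request:
{"fn": "jog_arm", "kwargs": {"motion": [{"x":0,"y":0,"z":0.15,"ax":0,"ay":0,"az":0},{"x":0,"y":0,"z":0.15,"ax":0,"ay":0,"az":0},{"x":0,"y":0,"z":0,"ax":0,"ay":0,"az":0},{"x":0,"y":0,"z":0.0,"ax":0,"ay":0,"az":0},{"x":0,"y":0,"z":0,"ax":0,"ay":0,"az":0}]}}

```text
time_s: 3.6
tool_pos: [0.5632, 0.0695, 0.0855]
tool_rot: [153.0, 0.2, 92.2]
force: [-0.3, -0.2, -0.6]
grip_width: 0.0004
grasp_force: 0.0
```

Request:
{"fn": "jog_arm", "kwargs": {"motion": [{"x":0,"y":0,"z":0.15,"ax":0,"ay":0,"az":0},{"x":0,"y":0,"z":0.15,"ax":0,"ay":0,"az":0},{"x":0,"y":0,"z":0,"ax":0,"ay":0,"az":0},{"x":0,"y":0,"z":0.0,"ax":0,"ay":0,"az":0},{"x":0,"y":0,"z":0,"ax":0,"ay":0,"az":0}]}}

```text
time_s: 4.1
tool_pos: [0.5645, 0.0696, 0.0828]
tool_rot: [153.0, 0.2, 92.2]
force: [-0.4, -0.2, -1.2]
grip_width: 0.0002
grasp_force: 0.0
```

```bash
python3 - <<'E'
from h import *
st()
E
```

```text
t 4.1 pos [0.5645 0.0696 0.0828] rot [153.    0.2  92.2] F [-0.4 -0.2 -1.2] Fn -0.9 Fy -0.2 deck [0.0016 0.0835 0.008 ] q [ 30.   0. -42. 127.  11.  27. -19.] w 0.0002
```

Request:
{"fn": "jog_arm", "kwargs": {"motion": [{"x":0,"y":0,"z":0.15,"ax":0,"ay":0,"az":0},{"x":0,"y":0,"z":0.15,"ax":0,"ay":0,"az":0},{"x":0,"y":0,"z":0,"ax":0,"ay":0,"az":0},{"x":0,"y":0,"z":0.0,"ax":0,"ay":0,"az":0},{"x":0,"y":0,"z":0,"ax":0,"ay":0,"az":0}]}}

```text
time_s: 4.6
tool_pos: [0.5659, 0.0696, 0.0802]
tool_rot: [153.0, 0.2, 92.2]
force: [-0.0, 0.4, -0.5]
grip_width: 0.0004
grasp_force: 0.0
```

Request:
{"fn": "jog_arm", "kwargs": {"motion": [{"x":0,"y":0,"z":0.1,"ax":0,"ay":0,"az":0},{"x":0,"y":0,"z":0.1,"ax":0,"ay":0,"az":0},{"x":0,"y":0,"z":0,"ax":0,"ay":0,"az":0},{"x":0,"y":0,"z":0.0,"ax":0,"ay":0,"az":0},{"x":0,"y":0,"z":0,"ax":0,"ay":0,"az":0}]}}

```text
time_s: 5.1
tool_pos: [0.5668, 0.0697, 0.0784]
tool_rot: [153.0, 0.2, 92.2]
force: [0.0, 0.2, -0.3]
grip_width: 0.0005
grasp_force: 0.0
```

```bash
python3 - <<'E'
from h import *
st()
E
```

```text
t 5.1 pos [0.5668 0.0697 0.0784] rot [153.    0.2  92.2] F [ 0.   0.2 -0.3] Fn -0.3 Fy 0.2 deck [0.0016 0.0835 0.003 ] q [ 30.   1. -42. 127.  12.  27. -20.] w 0.0005
```

Request:
{"fn": "jog_arm", "kwargs": {"motion": [{"x":0,"y":0,"z":0.1,"ax":0,"ay":0,"az":0},{"x":0,"y":0,"z":0.1,"ax":0,"ay":0,"az":0},{"x":0,"y":0,"z":0,"ax":0,"ay":0,"az":0},{"x":0,"y":0,"z":0.0,"ax":0,"ay":0,"az":0},{"x":0,"y":0,"z":0,"ax":0,"ay":0,"az":0}]}}

```text
time_s: 5.6
tool_pos: [0.5672, 0.0696, 0.0779]
tool_rot: [153.0, 0.4, 92.2]
force: [-21.0, -1.2, 24.7]
grip_width: 0.0007
grasp_force: 15.8
```

Request:
{"fn": "jog_arm", "kwargs": {"motion": [{"x":0,"y":0,"z":0.1,"ax":0,"ay":0,"az":0},{"x":0,"y":0,"z":0.1,"ax":0,"ay":0,"az":0},{"x":0,"y":0,"z":0,"ax":0,"ay":0,"az":0},{"x":0,"y":0,"z":0.0,"ax":0,"ay":0,"az":0},{"x":0,"y":0,"z":0,"ax":0,"ay":0,"az":0}]}}

```text
time_s: 6.1
tool_pos: [0.5673, 0.0697, 0.0777]
tool_rot: [153.1, 0.6, 92.2]
force: [-44.5, -2.0, 54.4]
grip_width: 0.0007
grasp_force: 34.6
```

```bash
python3 - <<'E'
from h import *
st()
E
```

```text
t 6.1 pos [0.5673 0.0697 0.0777] rot [153.1   0.6  92.2] F [-44.5  -2.   54.4] Fn 68.7 Fy -0.3 deck [0.0017 0.0835 0.0022] q [ 29.   1. -42. 126.  13.  27. -21.] w 0.0007
```

Contact is at about 19 N/mm. I'll back off to about 13 N and drag toward the stop.

Request:
{"fn": "jog_arm", "kwargs": {"motion": [{"x":0,"y":0,"z":-0.28,"ax":0,"ay":0,"az":0},{"x":0,"y":0,"z":0,"ax":0,"ay":0,"az":0},{"x":-0.2,"y":0,"z":0,"ax":0,"ay":0,"az":0},{"x":-0.4,"y":0.0,"z":0,"ax":0,"ay":0,"az":0},{"x":-0.4,"y":0,"z":0,"ax":0,"ay":0,"az":0}]}}

```text
time_s: 6.6
tool_pos: [0.5681, 0.0606, 0.0784]
tool_rot: [152.9, 0.2, 92.3]
force: [-12.4, 1.4, 16.2]
grip_width: 0.0008
grasp_force: 9.9
```

```bash
python3 - <<'E'
from h import *
st()
E
```

```text
t 6.6 pos [0.5681 0.0606 0.0784] rot [152.9   0.2  92.3] F [-12.4   1.4  16.2] Fn 20.1 Fy 1.9 deck [0.0025 0.0744 0.0025] q [ 30.   1. -42. 127.  11.  26. -17.] w 0.0008
```

Request:
{"fn": "jog_arm", "kwargs": {"motion": [{"x":-0.8,"y":0,"z":-0.03,"ax":0,"ay":0,"az":0},{"x":-0.8,"y":0,"z":0,"ax":0,"ay":0,"az":0},{"x":-0.8,"y":0,"z":0,"ax":0,"ay":0,"az":0},{"x":-0.8,"y":0.0,"z":0,"ax":0,"ay":0,"az":0},{"x":-0.8,"y":0,"z":0,"ax":0,"ay":0,"az":0}]}}

```text
time_s: 7.1
tool_pos: [0.5693, 0.0201, 0.0784]
tool_rot: [153.0, 0.2, 92.2]
force: [-9.3, 1.1, 13.4]
grip_width: 0.0003
grasp_force: 8.2
```

```bash
python3 - <<'E'
from h import *
st()
E
```

```text
t 7.1 pos [0.5693 0.0201 0.0784] rot [153.    0.2  92.2] F [-9.3  1.1 13.4] Fn 16.2 Fy 1.5 deck [0.0022 0.0339 0.0027] q [ 34.   0. -39. 127.   4.  26.  -7.] w 0.0003
```

Request:
{"fn": "jog_arm", "kwargs": {"motion": [{"x":-0.6,"y":0,"z":0,"ax":0,"ay":0,"az":0},{"x":-0.6,"y":0,"z":0,"ax":0,"ay":0,"az":0},{"x":-0.6,"y":0,"z":0,"ax":0,"ay":0,"az":0},{"x":-0.6,"y":0.0,"z":0,"ax":0,"ay":0,"az":0},{"x":-0.6,"y":0,"z":0,"ax":0,"ay":0,"az":0}]}}

```text
time_s: 7.6
tool_pos: [0.5702, -0.0101, 0.0784]
tool_rot: [153.0, 0.2, 92.2]
force: [-11.1, 1.0, 13.9]
grip_width: 0.0006
grasp_force: 9.0
```

Request:
{"fn": "jog_arm", "kwargs": {"motion": [{"x":-0.3,"y":0,"z":0,"ax":0,"ay":0,"az":0},{"x":-0.3,"y":0,"z":0,"ax":0,"ay":0,"az":0},{"x":-0.3,"y":0,"z":0,"ax":0,"ay":0,"az":0},{"x":-0.3,"y":0.0,"z":0,"ax":0,"ay":0,"az":0},{"x":-0.3,"y":0,"z":0,"ax":0,"ay":0,"az":0}]}}

```text
time_s: 8.1
tool_pos: [0.5706, -0.0238, 0.0784]
tool_rot: [153.1, 0.2, 92.3]
force: [-14.2, 9.8, 16.6]
grip_width: 0.0004
grasp_force: 10.9
```

```bash
python3 - <<'E'
from h import *
st()
E
```

```text
t 8.1 pos [ 0.5706 -0.0238  0.0784] rot [153.1   0.2  92.3] F [-14.2   9.8  16.6] Fn 21.1 Fy 10.3 deck [ 0.0019 -0.01    0.0028] q [ 37.   1. -36. 127.  -2.  26.   5.] w 0.0004
```

Fy jumped to 10 N after 93 mm of travel, so the sheet is at its stop. I'll retract and plan the move over the key.

Request:
{"fn": "jog_arm", "kwargs": {"motion": [{"x":0,"y":0,"z":-1,"ax":0,"ay":0,"az":0},{"x":0,"y":0,"z":-2,"ax":0,"ay":0,"az":0},{"x":0,"y":0,"z":-3,"ax":0,"ay":0,"az":0},{"x":0,"y":0,"z":-3,"ax":0,"ay":0,"az":0},{"x":0,"y":0,"z":-3,"ax":0,"ay":0,"az":0}], "claw": 1}}

```text
time_s: 8.6
tool_pos: [0.5156, -0.0271, 0.1853]
tool_rot: [153.0, 0.2, 92.2]
force: [0.9, -0.6, -0.3]
grip_width: 0.0324
grasp_force: 0.0
```

```bash
cat >> h.py <<'E'
S=np.array([.4186,.3564,.107])
E
python3 - <<'E'
from h import *
st()
k=Tz(S,[[0,.0036,.20]])[0];print(k)
plan(k,Rdown(np.degrees(S[2])+180))
E
```

```text
t 8.6 pos [ 0.5156 -0.0271  0.1853] rot [153.    0.2  92.2] F [ 0.9 -0.6 -0.3] Fn -0.6 Fy -0.6 deck [ 0.0014 -0.0113  0.1231] q [ 36. -17. -30. 126. -18.  43.  18.] w 0.0324
[0.41821553 0.35997941 0.2       ]
rows 15 turn [ 20.4  22.2 -92. ]
{'x': 2.6, 'y': -0.44, 'z': -0.35, 'ax': 1.4, 'ay': 1.5, 'az': -6.1}
{'x': 2.64, 'y': -0.17, 'z': -0.27, 'ax': 1.4, 'ay': 1.5, 'az': -6.1}
{'x': 2.65, 'y': 0.11, 'z': -0.2, 'ax': 1.4, 'ay': 1.5, 'az': -6.1}
{'x': 2.63, 'y': 0.39, 'z': -0.14, 'ax': 1.4, 'ay': 1.5, 'az': -6.1}
{'x': 2.58, 'y': 0.66, 'z': -0.08, 'ax': 1.4, 'ay': 1.5, 'az': -6.1}
{'x': 2.49, 'y': 0.94, 'z': -0.04, 'ax': 1.4, 'ay': 1.5, 'az': -6.1}
{'x': 2.38, 'y': 1.2, 'z': 0.0, 'ax': 1.4, 'ay': 1.5, 'az': -6.1}
{'x': 2.24, 'y': 1.44, 'z': 0.03, 'ax': 1.4, 'ay': 1.5, 'az': -6.1}
{'x': 2.07, 'y': 1.68, 'z': 0.05, 'ax': 1.4, 'ay': 1.5, 'az': -6.1}
{'x': 1.88, 'y': 1.89, 'z': 0.06, 'ax': 1.4, 'ay': 1.5, 'az': -6.1}
{'x': 1.66, 'y': 2.08, 'z': 0.05, 'ax': 1.4, 'ay': 1.5, 'az': -6.1}
{'x': 1.43, 'y': 2.25, 'z': 0.04, 'ax': 1.4, 'ay': 1.5, 'az': -6.1}
{'x': 1.18, 'y': 2.39, 'z': 0.02, 'ax': 1.4, 'ay': 1.5, 'az': -6.1}
{'x': 0.92, 'y': 2.5, 'z': -0.01, 'ax': 1.4, 'ay': 1.5, 'az': -6.1}
{'x': 0.65, 'y': 2.58, 'z': -0.05, 'ax': 1.4, 'ay': 1.5, 'az': -6.1}
```

Request:
{"fn": "jog_arm", "kwargs": {"motion": [{"x":2.6,"y":-0.4,"z":-0.3,"ax":1.4,"ay":1.5,"az":-6.1},{"x":2.6,"y":-0.2,"z":-0.3,"ax":1.4,"ay":1.5,"az":-6.1},{"x":2.6,"y":0.1,"z":-0.2,"ax":1.4,"ay":1.5,"az":-6.1},{"x":2.6,"y":0.4,"z":-0.1,"ax":1.4,"ay":1.5,"az":-6.1},{"x":2.6,"y":0.7,"z":-0.1,"ax":1.4,"ay":1.5,"az":-6.1}]}}

```text
time_s: 9.1
tool_pos: [0.4844, 0.1017, 0.1893]
tool_rot: [161.8, 5.2, 123.4]
force: [0.1, 0.3, -0.7]
grip_width: 0.0727
grasp_force: 0.0
```

```bash
python3 - <<'E'
from h import *
st()
k=Tz(S,[[0,.0036,.20]])[0];print(k)
plan(k,Rdown(np.degrees(S[2])+180))
E
```

```text
t 9.1 pos [0.4844 0.1017 0.1893] rot [161.8   5.2 123.4] F [ 0.1  0.3 -0.7] Fn -0.7 Fy 0.3 deck [-0.0204  0.1185  0.1387] q [ 25. -15. -33. 121. -14.  53.  32.] w 0.0727
[0.41821553 0.35997941 0.2       ]
rows 10 turn [ 13.5  14.6 -61.3]
{'x': 2.5, 'y': 0.93, 'z': -0.05, 'ax': 1.4, 'ay': 1.5, 'az': -6.1}
{'x': 2.39, 'y': 1.19, 'z': -0.01, 'ax': 1.4, 'ay': 1.5, 'az': -6.1}
{'x': 2.25, 'y': 1.44, 'z': 0.02, 'ax': 1.4, 'ay': 1.5, 'az': -6.1}
{'x': 2.08, 'y': 1.67, 'z': 0.04, 'ax': 1.4, 'ay': 1.5, 'az': -6.1}
{'x': 1.89, 'y': 1.89, 'z': 0.05, 'ax': 1.4, 'ay': 1.5, 'az': -6.1}
{'x': 1.67, 'y': 2.08, 'z': 0.04, 'ax': 1.4, 'ay': 1.5, 'az': -6.1}
{'x': 1.44, 'y': 2.25, 'z': 0.03, 'ax': 1.4, 'ay': 1.5, 'az': -6.1}
{'x': 1.19, 'y': 2.39, 'z': 0.01, 'ax': 1.4, 'ay': 1.5, 'az': -6.1}
{'x': 0.93, 'y': 2.5, 'z': -0.02, 'ax': 1.4, 'ay': 1.5, 'az': -6.1}
{'x': 0.66, 'y': 2.59, 'z': -0.06, 'ax': 1.4, 'ay': 1.5, 'az': -6.1}
```

Request:
{"fn": "jog_arm", "kwargs": {"motion": [{"x":2.5,"y":0.9,"z":0,"ax":1.4,"ay":1.5,"az":-6.1},{"x":2.4,"y":1.2,"z":0,"ax":1.4,"ay":1.5,"az":-6.1},{"x":2.3,"y":1.4,"z":0,"ax":1.4,"ay":1.5,"az":-6.1},{"x":2.1,"y":1.7,"z":0,"ax":1.4,"ay":1.5,"az":-6.1},{"x":1.9,"y":1.9,"z":0,"ax":1.4,"ay":1.5,"az":-6.1}]}}

```text
time_s: 9.6
tool_pos: [0.4511, 0.2316, 0.1953]
tool_rot: [171.8, 4.9, 155.0]
force: [0.3, 0.9, 0.4]
grip_width: 0.0866
grasp_force: 0.0
```

Request:
{"fn": "jog_arm", "kwargs": {"motion": [{"x":1.7,"y":2.1,"z":0,"ax":1.4,"ay":1.5,"az":-6.1},{"x":1.4,"y":2.2,"z":0,"ax":1.4,"ay":1.5,"az":-6.1},{"x":1.2,"y":2.4,"z":0,"ax":1.4,"ay":1.5,"az":-6.1},{"x":0.9,"y":2.5,"z":0,"ax":1.4,"ay":1.5,"az":-6.1},{"x":0.7,"y":2.6,"z":0,"ax":1.4,"ay":1.5,"az":-6.1}]}}

```text
time_s: 10.1
tool_pos: [0.4193, 0.3608, 0.2008]
tool_rot: [-179.9, -0.6, -174.2]
force: [1.1, -0.3, 1.2]
grip_width: 0.0868
grasp_force: 0.0
```

Request:
{"fn": "jog_arm", "kwargs": {"motion": [{"x":0,"y":0,"z":0,"ax":0,"ay":0,"az":0},{"x":0,"y":0,"z":0,"ax":0,"ay":0,"az":0},{"x":0,"y":0,"z":0,"ax":0,"ay":0,"az":0},{"x":0,"y":0,"z":0,"ax":0,"ay":0,"az":0},{"x":0,"y":0,"z":0,"ax":0,"ay":0,"az":0}]}}

```text
time_s: 10.6
tool_pos: [0.4193, 0.359, 0.2014]
tool_rot: [-179.9, -0.5, -174.4]
force: [0.3, 0.3, -0.4]
grip_width: 0.0869
grasp_force: 0.0
```

```bash
python3 - <<'E'
from h import *
import cv2
st()
k=Tz(S,[[0,.0036,.095]])[0];print(k)
plan(k,Rdown(np.degrees(S[2])+180))
t=env.read_camera("top")[:,:,::-1];s=env.read_camera("side")[:,:,::-1]
a=cv2.resize(t[160:270,250:420],None,fx=3.3,fy=3.3,interpolation=cv2.INTER_CUBIC)
b=cv2.resize(s[270:410,220:340],(220,257)); b=cv2.resize(s[290:400,230:330],None,fx=2.3,fy=3.3,interpolation=cv2.INTER_CUBIC)
cv2.imwrite("pics/v1.png",np.hstack([a,b]))
E
```

```text
t 10.6 pos [0.4193 0.359  0.2014] rot [-179.9   -0.5 -174.4] F [ 0.3  0.3 -0.4] Fn -0.6 Fy 0.3 deck [-0.0645  0.3781  0.1747] q [  3.  13. -53.  97.  11.  75.  44.] w 0.0869
[0.41821553 0.35997941 0.095     ]
rows 5 turn [-0.1 -0.5 -0.6]
{'x': 0.0, 'y': 0.03, 'z': 2.13, 'ax': -0.0, 'ay': -0.1, 'az': -0.1}
{'x': 0.01, 'y': 0.02, 'z': 2.13, 'ax': -0.0, 'ay': -0.1, 'az': -0.1}
{'x': 0.01, 'y': 0.02, 'z': 2.13, 'ax': -0.0, 'ay': -0.1, 'az': -0.1}
{'x': 0.01, 'y': 0.02, 'z': 2.13, 'ax': -0.0, 'ay': -0.1, 'az': -0.1}
{'x': 0.02, 'y': 0.02, 'z': 2.13, 'ax': -0.0, 'ay': -0.1, 'az': -0.1}
```

View pics/v1.png

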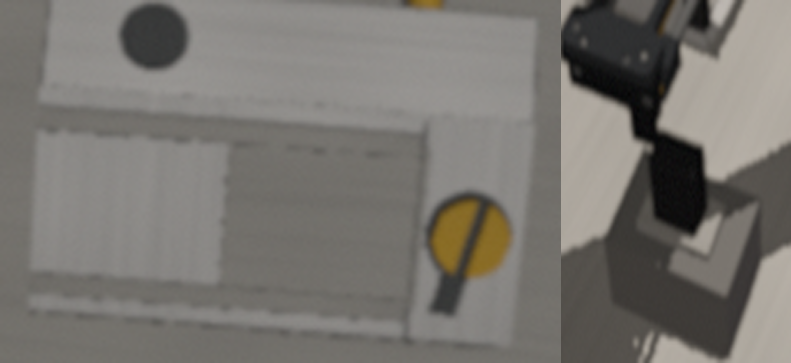

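The sheet now covers the opening up to the stop at (412,230), the lock is unchanged, and the fingers are over the key. Descending and gripping.

Request:
{"fn": "jog_arm", "kwargs": {"motion": [{"x":0,"y":0,"z":2.1,"ax":0,"ay":-0.1,"az":-0.1},{"x":0,"y":0,"z":2.1,"ax":0,"ay":-0.1,"az":-0.1},{"x":0,"y":0,"z":2.1,"ax":0,"ay":-0.1,"az":-0.1},{"x":0,"y":0,"z":2.1,"ax":0,"ay":-0.1,"az":-0.1},{"x":0,"y":0.1,"z":2.1,"ax":0,"ay":-0.1,"az":-0.1}]}}

```text
time_s: 11.2
tool_pos: [0.4185, 0.3605, 0.0956]
tool_rot: [-179.9, 0.0, -173.9]
force: [0.0, 0.0, 0.8]
grip_width: 0.0867
grasp_force: 0.0
```

Request:
{"fn": "jog_arm", "kwargs": {"motion": [{"x":0,"y":0,"z":0,"ax":0,"ay":0,"az":0},{"x":0,"y":0,"z":0,"ax":0,"ay":0,"az":0},{"x":0,"y":0,"z":0,"ax":0,"ay":0,"az":0},{"x":0,"y":0,"z":0,"ax":0,"ay":0,"az":0},{"x":0,"y":0,"z":0,"ax":0,"ay":0,"az":0}], "claw": -1, "squeeze": 50}}

```text
time_s: 11.7
tool_pos: [0.4186, 0.3613, 0.0971]
tool_rot: [-180.0, 0.1, -173.8]
force: [-0.0, 0.0, 0.1]
grip_width: 0.0548
grasp_force: 0.0
```

Request:
{"fn": "jog_arm", "kwargs": {"motion": [{"x":0,"y":0,"z":0,"ax":0,"ay":0,"az":0},{"x":0,"y":0,"z":0,"ax":0,"ay":0,"az":0},{"x":0,"y":0,"z":0,"ax":0,"ay":0,"az":0},{"x":0,"y":0,"z":0,"ax":0,"ay":0,"az":0},{"x":0,"y":0,"z":0,"ax":0,"ay":0,"az":0}]}}

```text
time_s: 12.2
tool_pos: [0.4181, 0.3608, 0.0963]
tool_rot: [-179.9, -0.0, -173.8]
force: [-0.5, -0.8, 0.9]
grip_width: 0.0275
grasp_force: 50.0
```

```bash
python3 - <<'E'
from h import *
st();print(env.get_obs()["grasp_force"])
E
```

```text
t 12.2 pos [0.4181 0.3608 0.0963] rot [-179.9   -0.  -173.8] F [-0.5 -0.8  0.9] Fn 1.1 Fy -0.7 deck [-0.1132  0.3799  0.0816] q [  0.  19. -51. 104.  17.  64.  40.] w 0.0275
49.99983304180205
```

The key is gripped, with 27.5 mm between the fingers. The TCP is 26 mm above the key's origin, so the tip is 72 mm beyond it. Lifting out.

Request:
{"fn": "jog_arm", "kwargs": {"motion": [{"x":0,"y":0,"z":-1,"ax":0,"ay":0,"az":0},{"x":0,"y":0,"z":-2,"ax":0,"ay":0,"az":0},{"x":0,"y":0,"z":-2.5,"ax":0,"ay":0,"az":0},{"x":0,"y":0,"z":-2.5,"ax":0,"ay":0,"az":0},{"x":0,"y":0,"z":-2,"ax":0,"ay":0,"az":0}]}}

```text
time_s: 12.7
tool_pos: [0.418, 0.3617, 0.1981]
tool_rot: [-180.0, 0.0, -173.8]
force: [0.9, 0.6, -1.4]
grip_width: 0.0279
grasp_force: 50.0
```

```bash
python3 - <<'E'
from h import *
st();print(deck(.0035,-.1386,.12))
plan(deck(.0035,-.1386,.12),Rdeck(166))
E
```

```text
t 12.7 pos [0.418  0.3617 0.1981] rot [-180.     0.  -173.8] F [ 0.9  0.6 -1.4] Fn -1.6 Fy 0.6 deck [-0.0671  0.3808  0.1724] q [  3.  13. -53.  98.  11.  75.  44.] w 0.0279
[ 0.52351761 -0.15417729  0.18350975]
rows 15 turn [ -2.3 -27.   17.8]
{'x': -0.33, 'y': -3.5, 'z': 0.1, 'ax': -0.2, 'ay': -1.8, 'az': 1.2}
{'x': -0.4, 'y': -3.49, 'z': 0.1, 'ax': -0.2, 'ay': -1.8, 'az': 1.2}
{'x': -0.46, 'y': -3.48, 'z': 0.1, 'ax': -0.2, 'ay': -1.8, 'az': 1.2}
{'x': -0.53, 'y': -3.47, 'z': 0.11, 'ax': -0.2, 'ay': -1.8, 'az': 1.2}
{'x': -0.6, 'y': -3.46, 'z': 0.12, 'ax': -0.2, 'ay': -1.8, 'az': 1.2}
{'x': -0.67, 'y': -3.45, 'z': 0.13, 'ax': -0.2, 'ay': -1.8, 'az': 1.2}
{'x': -0.74, 'y': -3.43, 'z': 0.14, 'ax': -0.2, 'ay': -1.8, 'az': 1.2}
{'x': -0.8, 'y': -3.42, 'z': 0.16, 'ax': -0.2, 'ay': -1.8, 'az': 1.2}
{'x': -0.87, 'y': -3.4, 'z': 0.17, 'ax': -0.2, 'ay': -1.8, 'az': 1.2}
{'x': -0.93, 'y': -3.38, 'z': 0.19, 'ax': -0.2, 'ay': -1.8, 'az': 1.2}
{'x': -1.0, 'y': -3.36, 'z': 0.21, 'ax': -0.2, 'ay': -1.8, 'az': 1.2}
{'x': -1.06, 'y': -3.34, 'z': 0.24, 'ax': -0.2, 'ay': -1.8, 'az': 1.2}
{'x': -1.12, 'y': -3.32, 'z': 0.26, 'ax': -0.2, 'ay': -1.8, 'az': 1.2}
{'x': -1.18, 'y': -3.3, 'z': 0.29, 'ax': -0.2, 'ay': -1.8, 'az': 1.2}
{'x': -1.24, 'y': -3.27, 'z': 0.32, 'ax': -0.2, 'ay': -1.8, 'az': 1.2}
```

Request:
{"fn": "jog_arm", "kwargs": {"motion": [{"x":-0.3,"y":-3.5,"z":0,"ax":-0.2,"ay":-1.8,"az":1.2},{"x":-0.4,"y":-3.5,"z":0,"ax":-0.2,"ay":-1.8,"az":1.2},{"x":-0.5,"y":-3.5,"z":0,"ax":-0.2,"ay":-1.8,"az":1.2},{"x":-0.5,"y":-3.5,"z":0.1,"ax":-0.2,"ay":-1.8,"az":1.2},{"x":-0.6,"y":-3.5,"z":0.1,"ax":-0.2,"ay":-1.8,"az":1.2}]}}

```text
time_s: 13.2
tool_pos: [0.4527, 0.187, 0.1951]
tool_rot: [178.6, 9.0, -179.9]
force: [0.0, 0.7, -2.1]
grip_width: 0.0278
grasp_force: 50.0
```

Request:
{"fn": "jog_arm", "kwargs": {"motion": [{"x":-0.7,"y":-3.4,"z":0.1,"ax":-0.2,"ay":-1.8,"az":1.2},{"x":-0.7,"y":-3.4,"z":0.1,"ax":-0.2,"ay":-1.8,"az":1.2},{"x":-0.8,"y":-3.4,"z":0.1,"ax":-0.2,"ay":-1.8,"az":1.2},{"x":-0.9,"y":-3.4,"z":0.2,"ax":-0.2,"ay":-1.8,"az":1.2},{"x":-0.9,"y":-3.4,"z":0.2,"ax":-0.2,"ay":-1.8,"az":1.2}]}}

```text
time_s: 13.7
tool_pos: [0.4875, 0.0158, 0.1904]
tool_rot: [176.1, 17.8, 173.5]
force: [0.2, 0.2, -0.8]
grip_width: 0.0277
grasp_force: 50.0
```

```bash
python3 - <<'E'
from h import *
st()
plan(deck(.0035,-.1386,.12),Rdeck(166))
E
```

```text
t 13.7 pos [0.4875 0.0158 0.1904] rot [176.1  17.8 173.5] F [ 0.2  0.2 -0.8] Fn -0.8 Fy 0.2 deck [-0.0199  0.0326  0.1397] q [ 27. -15. -27. 122. -10.  54.  89.] w 0.0277
rows 5 turn [-0.5 -9.   5.7]
{'x': -1.01, 'y': -3.32, 'z': 0.24, 'ax': -0.1, 'ay': -1.8, 'az': 1.1}
{'x': -1.06, 'y': -3.3, 'z': 0.27, 'ax': -0.1, 'ay': -1.8, 'az': 1.1}
{'x': -1.12, 'y': -3.28, 'z': 0.3, 'ax': -0.1, 'ay': -1.8, 'az': 1.1}
{'x': -1.18, 'y': -3.26, 'z': 0.33, 'ax': -0.1, 'ay': -1.8, 'az': 1.1}
{'x': -1.23, 'y': -3.23, 'z': 0.36, 'ax': -0.1, 'ay': -1.8, 'az': 1.1}
```

Request:
{"fn": "jog_arm", "kwargs": {"motion": [{"x":-1.0,"y":-3.3,"z":0.2,"ax":-0.1,"ay":-1.8,"az":1.1},{"x":-1.1,"y":-3.3,"z":0.3,"ax":-0.1,"ay":-1.8,"az":1.1},{"x":-1.1,"y":-3.3,"z":0.3,"ax":-0.1,"ay":-1.8,"az":1.1},{"x":-1.2,"y":-3.3,"z":0.3,"ax":-0.1,"ay":-1.8,"az":1.1},{"x":-1.2,"y":-3.2,"z":0.4,"ax":-0.1,"ay":-1.8,"az":1.1}]}}

```text
time_s: 14.2
tool_pos: [0.524, -0.1543, 0.1833]
tool_rot: [173.0, 26.2, 166.7]
force: [0.2, 0.4, -1.2]
grip_width: 0.0277
grasp_force: 50.0
```

Request:
{"fn": "jog_arm", "kwargs": {"motion": [{"x":0,"y":0,"z":0,"ax":0,"ay":0,"az":0},{"x":0,"y":0,"z":0,"ax":0,"ay":0,"az":0},{"x":0,"y":0,"z":0,"ax":0,"ay":0,"az":0},{"x":0,"y":0,"z":0,"ax":0,"ay":0,"az":0},{"x":0,"y":0,"z":0,"ax":0,"ay":0,"az":0}]}}

```text
time_s: 14.7
tool_pos: [0.5241, -0.1522, 0.183]
tool_rot: [173.0, 26.1, 166.8]
force: [0.3, -0.2, -2.4]
grip_width: 0.0275
grasp_force: 50.0
```

```bash
python3 - <<'E'
from h import *
import cv2
st()
p,r=cur();print("tip",p+.0723*r.apply([0,0,1]))
for n in("side","top"):
    tip=proj(n,p+.0723*r.apply([0,0,1]));c=proj(n,deck(.0035,-.1386,.025));print(n,tip,c)
t=env.read_camera("top")[:,:,::-1];s=env.read_camera("side")[:,:,::-1]
cv2.imwrite("pics/full_t.png",t);cv2.imwrite("pics/full_s.png",s)
a=cv2.resize(s[165:245,290:370],None,fx=6,fy=6,interpolation=cv2.INTER_CUBIC)
b=cv2.resize(t[200:280,360:413],None,fx=6,fy=6,interpolation=cv2.INTER_CUBIC)
cv2.imwrite("pics/v2.png",np.hstack([a,b]))
E
```

```text
t 14.7 pos [ 0.5241 -0.1522  0.183 ] rot [173.   26.1 166.8] F [ 0.3 -0.2 -2.4] Fn -2.3 Fy -0.2 deck [ 0.0038 -0.1366  0.1193] q [ 32. -10. -11. 123. -18.  43. 110.] w 0.0275
tip [ 0.55678793 -0.15086413  0.11857913]
side [[331.97970656 200.28538406]] [[329.18792213 204.85402057]]
top [[392.22074259 233.01543927]] [[392.20707226 230.9197586 ]]
```

View pics/v2.png

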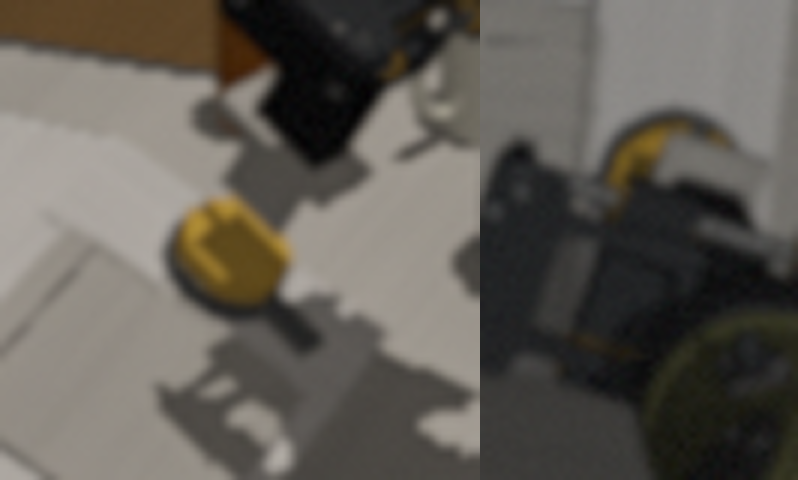

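The key hangs just above the brass head, which is at about (228,255) in the crop, but shadow hides the blade. I'll enhance the contrast, enlarge, and overlay the predicted outlines.

```bash
python3 - <<'E'
from h import *
import cv2
s=cv2.imread("pics/full_s.png");k=11
u0,v0=300,170
a=cv2.resize(s[v0:v0+50,u0:u0+50],None,fx=k,fy=k,interpolation=cv2.INTER_CUBIC)
a=(255*(a/255.)**.55).astype(np.uint8)
p,r=cur()
def line(pts,col):
    q=(proj("side",pts)-[u0,v0]+.5)*k
    cv2.polylines(a,[q.astype(np.int32)],True,col,1)
K=lambda x,y,z:p+r.apply([x,y,.0263-z])
line(np.array([K(.02*i,0,z) for i,z in((-1,0),(1,0),(1,-.046),(-1,-.046))]),(0,0,255))
line(np.array([K(.035*i,.02*j,0) for i,j in((-1,-1),(1,-1),(1,1),(-1,1))]),(255,0,0))
th=np.linspace(0,2*np.pi,40)
line(np.array([deck(.0035+.0285*np.cos(t),-.1386+.0285*np.sin(t),.025) for t in th]),(0,255,0))
cv2.imwrite("pics/v3.png",a)
E
```

```text
(no output)
```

View pics/v3.png

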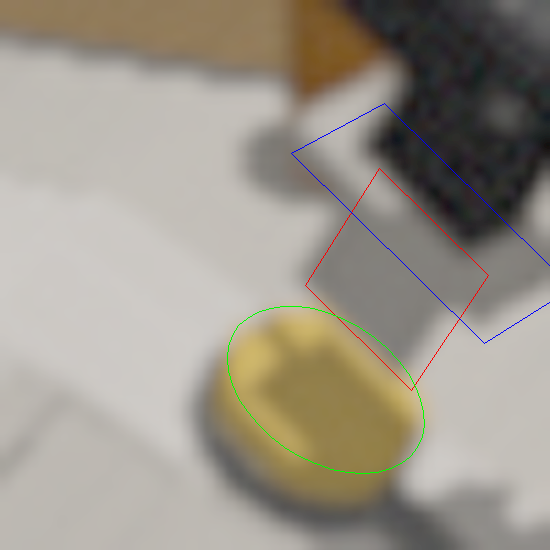

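The overlay shows the blade parallel to the slot and almost in line with it. The tip is about 2–4 mm higher than predicted, and the head's outline is within about 1 px. I'll check the lateral offset using the notch seen at about (276,338).

```bash
python3 - <<'E'
from h import *
p,r=cur();k=11
c=lambda X:((proj("side",X)-[300,170]+.5)*k)[0].round(0)
for a in(10,15,20):
    t=np.radians(a);print(a,"slot ends",c(deck(.0035+.0285*np.cos(t),-.1386-.0285*np.sin(t),.025)),c(deck(.0035-.0285*np.cos(t),-.1386+.0285*np.sin(t),.025)))
print("per 5mm x,y,n",[c(deck(.0035+d[0],-.1386+d[1],.025+d[2]))-c(deck(.0035,-.1386,.025)) for d in np.eye(3)*.005])
K=lambda x,z:p+r.apply([x,0,.0263-z])
print("tip corners",c(K(-.02,-.046)),c(K(.02,-.046)))
print("tip deck",((K(0,-.046)-O)@M).round(4), "tool x in deck",(r.as_matrix()[:,0]@M).round(3),"n tilt",(r.as_matrix()[:,2]@M).round(3))
plan(deck(.0035,-.1386,.103),Rdeck(166))
E
```

```text
10 slot ends [248. 318.] [405. 461.]
15 slot ends [254. 314.] [400. 464.]
20 slot ends [260. 311.] [394. 467.]
per 5mm x,y,n [array([-16., -11.]), array([-8., 10.]), array([  7., -12.])]
tip corners [305. 286.] [411. 391.]
tip deck [ 0.0037 -0.137   0.047 ] tool x in deck [-0.971  0.237  0.001] n tilt [-0.001  0.001 -1.   ]
rows 5 turn [ 0.1 -0.1  0.3]
{'x': -0.0, 'y': -0.03, 'z': 0.33, 'ax': 0.0, 'ay': -0.0, 'az': 0.1}
{'x': -0.0, 'y': -0.03, 'z': 0.33, 'ax': 0.0, 'ay': -0.0, 'az': 0.1}
{'x': -0.0, 'y': -0.03, 'z': 0.33, 'ax': 0.0, 'ay': -0.0, 'az': 0.1}
{'x': -0.0, 'y': -0.03, 'z': 0.33, 'ax': 0.0, 'ay': -0.0, 'az': 0.1}
{'x': -0.0, 'y': -0.03, 'z': 0.33, 'ax': 0.0, 'ay': -0.0, 'az': 0.1}
```

```bash
python3 - <<'E'
from h import *
import cv2
s=cv2.imread("pics/full_t.png");k=11
u0,v0=370,208
a=cv2.resize(s[v0:v0+50,u0:u0+54],None,fx=k,fy=k,interpolation=cv2.INTER_CUBIC)
a=(255*(a/255.)**.55).astype(np.uint8)
p,r=cur()
def line(pts,col):
    q=(proj("top",pts)-[u0,v0]+.5)*k
    cv2.polylines(a,[q.astype(np.int32)],True,col,1)
K=lambda x,y,z:p+r.apply([x,y,.0263-z])
for z in(0,.008):line(np.array([K(.035*i,.02*j,z) for i,j in((-1,-1),(1,-1),(1,1),(-1,1))]),(255,0,0))
line(np.array([K(.022*i,.014*j,.068) for i,j in((-1,-1),(1,-1),(1,1),(-1,1))]),(0,0,255))
th=np.linspace(0,2*np.pi,40)
line(np.array([deck(.0035+.0285*np.cos(t),-.1386+.0285*np.sin(t),.025) for t in th]),(0,255,0))
cv2.imwrite("pics/v4.png",a)
E
```

```text
(no output)
```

View pics/v4.png

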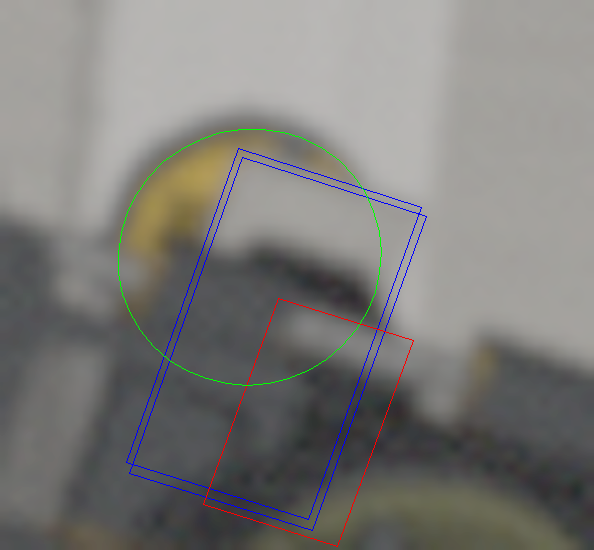

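In the top view the flange matches its prediction to within about 1 px, and the blade line runs through the slot notch at (290,150). The lateral fit is fine, so I'm inserting gradually.

Request:
{"fn": "jog_arm", "kwargs": {"motion": [{"x":0,"y":-0.1,"z":0.4,"ax":0,"ay":0,"az":0},{"x":0,"y":0,"z":0.4,"ax":0,"ay":0,"az":0},{"x":0,"y":0,"z":0.4,"ax":0,"ay":0,"az":0},{"x":0,"y":0,"z":0.4,"ax":0,"ay":0,"az":0},{"x":0,"y":0,"z":0.2,"ax":0,"ay":0,"az":0}]}}

```text
time_s: 15.3
tool_pos: [0.5317, -0.1538, 0.1659]
tool_rot: [173.0, 26.0, 166.7]
force: [0.4, 1.2, -2.0]
grip_width: 0.0277
grasp_force: 50.0
```

Request:
{"fn": "jog_arm", "kwargs": {"motion": [{"x":0,"y":0,"z":0.1,"ax":0,"ay":0,"az":0},{"x":0,"y":0,"z":0.1,"ax":0,"ay":0,"az":0},{"x":0,"y":0,"z":0.1,"ax":0,"ay":0,"az":0},{"x":0,"y":0,"z":0,"ax":0,"ay":0,"az":0},{"x":0,"y":0,"z":0,"ax":0,"ay":0,"az":0}]}}

```text
time_s: 15.8
tool_pos: [0.5332, -0.1539, 0.1641]
tool_rot: [173.0, 26.1, 166.7]
force: [-0.4, -0.1, -1.7]
grip_width: 0.028
grasp_force: 50.0
```

Request:
{"fn": "jog_arm", "kwargs": {"motion": [{"x":0,"y":0,"z":0.1,"ax":0,"ay":0,"az":0},{"x":0,"y":0,"z":0.1,"ax":0,"ay":0,"az":0},{"x":0,"y":0,"z":0,"ax":0,"ay":0,"az":0},{"x":0,"y":0,"z":0,"ax":0,"ay":0,"az":0},{"x":0,"y":0,"z":0,"ax":0,"ay":0,"az":0}]}}

```text
time_s: 16.3
tool_pos: [0.5341, -0.1538, 0.1622]
tool_rot: [173.0, 26.1, 166.7]
force: [0.2, 0.0, -1.1]
grip_width: 0.0277
grasp_force: 50.0
```

```bash
python3 - <<'E'
from h import *
st();p,r=cur();print("tip deck",((p+r.apply([0,0,.0723])-O)@M).round(4))
E
```

```text
t 16.3 pos [ 0.5341 -0.1538  0.1622] rot [173.   26.1 166.7] F [ 0.2  0.  -1.1] Fn -1.1 Fy 0.0 deck [ 0.0033 -0.1387  0.0962] q [ 32.  -7. -11. 123. -18.  40. 110.] w 0.0277
tip deck [ 0.0032 -0.1386  0.0239]
```

Nominal mouth height is reached without contact. Continuing.

Request:
{"fn": "jog_arm", "kwargs": {"motion": [{"x":0,"y":0,"z":0.1,"ax":0,"ay":0,"az":0},{"x":0,"y":0,"z":0.1,"ax":0,"ay":0,"az":0},{"x":0,"y":0,"z":0,"ax":0,"ay":0,"az":0},{"x":0,"y":0,"z":0,"ax":0,"ay":0,"az":0},{"x":0,"y":0,"z":0,"ax":0,"ay":0,"az":0}]}}

```text
time_s: 16.8
tool_pos: [0.535, -0.1538, 0.1604]
tool_rot: [173.0, 26.1, 166.7]
force: [-0.6, -0.4, -1.1]
grip_width: 0.0275
grasp_force: 50.0
```

Request:
{"fn": "jog_arm", "kwargs": {"motion": [{"x":0,"y":0,"z":0.1,"ax":0,"ay":0,"az":0},{"x":0,"y":0,"z":0.1,"ax":0,"ay":0,"az":0},{"x":0,"y":0,"z":0,"ax":0,"ay":0,"az":0},{"x":0,"y":0,"z":0,"ax":0,"ay":0,"az":0},{"x":0,"y":0,"z":0,"ax":0,"ay":0,"az":0}]}}

```text
time_s: 17.3
tool_pos: [0.5359, -0.1538, 0.1586]
tool_rot: [173.0, 26.1, 166.7]
force: [-0.5, 0.2, -1.6]
grip_width: 0.0279
grasp_force: 50.0
```

Request:
{"fn": "jog_arm", "kwargs": {"motion": [{"x":0,"y":0,"z":0.1,"ax":0,"ay":0,"az":0},{"x":0,"y":0,"z":0.1,"ax":0,"ay":0,"az":0},{"x":0,"y":0,"z":0,"ax":0,"ay":0,"az":0},{"x":0,"y":0,"z":0,"ax":0,"ay":0,"az":0},{"x":0,"y":0,"z":0,"ax":0,"ay":0,"az":0}]}}

```text
time_s: 17.8
tool_pos: [0.5368, -0.1538, 0.1568]
tool_rot: [173.0, 26.1, 166.7]
force: [-0.4, -0.3, -1.2]
grip_width: 0.0278
grasp_force: 50.0
```

```bash
python3 - <<'E'
from h import *
st();p,r=cur();print("tip deck",((p+r.apply([0,0,.0723])-O)@M).round(4))
E
```

```text
t 17.8 pos [ 0.5368 -0.1538  0.1568] rot [173.   26.1 166.7] F [-0.4 -0.3 -1.2] Fn -0.8 Fy -0.3 deck [ 0.0032 -0.1387  0.0902] q [ 32.  -7. -11. 123. -18.  40. 110.] w 0.0278
tip deck [ 0.0032 -0.1386  0.0179]
```

Request:
{"fn": "jog_arm", "kwargs": {"motion": [{"x":0,"y":0,"z":0.1,"ax":0,"ay":0,"az":0},{"x":0,"y":0,"z":0.1,"ax":0,"ay":0,"az":0},{"x":0,"y":0,"z":0,"ax":0,"ay":0,"az":0},{"x":0,"y":0,"z":0,"ax":0,"ay":0,"az":0},{"x":0,"y":0,"z":0,"ax":0,"ay":0,"az":0}]}}

```text
time_s: 18.3
tool_pos: [0.5377, -0.1537, 0.1551]
tool_rot: [173.0, 26.1, 166.7]
force: [-0.1, -0.0, -1.2]
grip_width: 0.0276
grasp_force: 50.0
```

Request:
{"fn": "jog_arm", "kwargs": {"motion": [{"x":0,"y":0,"z":0.1,"ax":0,"ay":0,"az":0},{"x":0,"y":0,"z":0.1,"ax":0,"ay":0,"az":0},{"x":0,"y":0,"z":0,"ax":0,"ay":0,"az":0},{"x":0,"y":0,"z":0,"ax":0,"ay":0,"az":0},{"x":0,"y":0,"z":0,"ax":0,"ay":0,"az":0}]}}

```text
time_s: 18.8
tool_pos: [0.5387, -0.1536, 0.1533]
tool_rot: [173.0, 26.1, 166.7]
force: [0.1, -0.9, -1.8]
grip_width: 0.0273
grasp_force: 50.0
```

```bash
python3 - <<'E'
from h import *
st();p,r=cur();print("tip deck",((p+r.apply([0,0,.0723])-O)@M).round(4))
E
```

```text
t 18.8 pos [ 0.5387 -0.1536  0.1533] rot [173.   26.1 166.7] F [ 0.1 -0.9 -1.8] Fn -1.6 Fy -0.9 deck [ 0.0033 -0.1386  0.0862] q [ 32.  -6. -11. 123. -18.  39. 110.] w 0.0273
tip deck [ 0.0032 -0.1385  0.0139]
```

Request:
{"fn": "jog_arm", "kwargs": {"motion": [{"x":0,"y":0,"z":0.1,"ax":0,"ay":0,"az":0},{"x":0,"y":0,"z":0.1,"ax":0,"ay":0,"az":0},{"x":0,"y":0,"z":0,"ax":0,"ay":0,"az":0},{"x":0,"y":0,"z":0,"ax":0,"ay":0,"az":0},{"x":0,"y":0,"z":0,"ax":0,"ay":0,"az":0}]}}

```text
time_s: 19.3
tool_pos: [0.5395, -0.1536, 0.1515]
tool_rot: [173.0, 26.1, 166.7]
force: [0.3, 0.4, -1.2]
grip_width: 0.0274
grasp_force: 50.0
```

```bash
python3 - <<'E'
from h import *
st();p,r=cur();print("tip deck",((p+r.apply([0,0,.0723])-O)@M).round(4))
E
```

```text
t 19.3 pos [ 0.5395 -0.1536  0.1515] rot [173.   26.1 166.7] F [ 0.3  0.4 -1.2] Fn -1.2 Fy 0.3 deck [ 0.0032 -0.1386  0.0842] q [ 32.  -6. -12. 123. -18.  39. 110.] w 0.0274
tip deck [ 0.0032 -0.1386  0.0119]
```

No bottom contact yet, but the blade should be about 8–10 mm deep. Turning gently and watching the moment.

Request:
{"fn": "jog_arm", "kwargs": {"motion": [{"x":0,"y":0,"z":0,"ax":0,"ay":0,"az":3},{"x":0,"y":0,"z":0,"ax":0,"ay":0,"az":3},{"x":0,"y":0,"z":0,"ax":0,"ay":0,"az":3},{"x":0,"y":0,"z":0,"ax":0,"ay":0,"az":3},{"x":0,"y":0,"z":0,"ax":0,"ay":0,"az":3}]}}

```text
time_s: 19.8
tool_pos: [0.5392, -0.1547, 0.1513]
tool_rot: [166.2, 23.4, 150.3]
force: [-0.2, -2.0, -2.3]
grip_width: 0.0274
grasp_force: 50.0
```

```bash
cat >> h.py <<'E'
def tq():
    st();p,r=cur();o=env.get_obs();print("tip",((p+r.apply([0,0,.0723])-O)@M).round(4),"Fdeck",(o["force"]@M).round(1),"Tdeck",(np.array(o["wrist_torque"])@M).round(2),"a",np.degrees(np.arctan2(*(r.as_matrix()[:,0]@M)[[1,0]])).round(1))
E
python3 - <<'E'
from h import *
tq()
E
```

```text
t 19.8 pos [ 0.5392 -0.1547  0.1513] rot [166.2  23.4 150.3] F [-0.2 -2.  -2.3] Fn -1.9 Fy -2.0 deck [ 0.0028 -0.1397  0.0842] q [ 33.  -6. -13. 123. -18.  39.  95.] w 0.0274
tip [ 0.0027 -0.1397  0.0119] Fdeck [-1.3 -2.  -1.9] Tdeck [-0.52  0.8   0.09] a 151.1
```

Request:
{"fn": "jog_arm", "kwargs": {"motion": [{"x":0,"y":0,"z":0,"ax":0,"ay":0,"az":4},{"x":0,"y":0,"z":0,"ax":0,"ay":0,"az":4},{"x":0,"y":0,"z":0,"ax":0,"ay":0,"az":4},{"x":0,"y":0,"z":0,"ax":0,"ay":0,"az":4},{"x":0,"y":0,"z":0,"ax":0,"ay":0,"az":4}]}}

```text
time_s: 20.3
tool_pos: [0.5393, -0.1547, 0.1514]
tool_rot: [159.0, 17.3, 129.9]
force: [0.0, -2.8, -3.1]
grip_width: 0.0276
grasp_force: 50.0
```

```bash
python3 - <<'E'
from h import *
tq()
E
```

```text
t 20.3 pos [ 0.5393 -0.1547  0.1514] rot [159.   17.3 129.9] F [ 0.  -2.8 -3.1] Fn -2.7 Fy -2.8 deck [ 0.0029 -0.1397  0.0842] q [ 34.  -6. -14. 123. -18.  39.  75.] w 0.0276
tip [ 0.0029 -0.1397  0.0119] Fdeck [-1.4 -2.8 -2.7] Tdeck [-0.61  0.74  0.15] a 131.0
```

Request:
{"fn": "jog_arm", "kwargs": {"motion": [{"x":0,"y":0,"z":0,"ax":0,"ay":0,"az":4},{"x":0,"y":0,"z":0,"ax":0,"ay":0,"az":4},{"x":0,"y":0,"z":0,"ax":0,"ay":0,"az":4},{"x":0,"y":0,"z":0,"ax":0,"ay":0,"az":4},{"x":0,"y":0,"z":0,"ax":0,"ay":0,"az":4}]}}

```text
time_s: 20.8
tool_pos: [0.5394, -0.1548, 0.1515]
tool_rot: [154.6, 9.4, 111.0]
force: [0.3, -2.2, -3.1]
grip_width: 0.0275
grasp_force: 50.0
```

Request:
{"fn": "jog_arm", "kwargs": {"motion": [{"x":0,"y":0,"z":0,"ax":0,"ay":0,"az":4},{"x":0,"y":0,"z":0,"ax":0,"ay":0,"az":4},{"x":0,"y":0,"z":0,"ax":0,"ay":0,"az":4},{"x":0,"y":0,"z":0,"ax":0,"ay":0,"az":4},{"x":0,"y":0,"z":0,"ax":0,"ay":0,"az":4}]}}

```text
time_s: 21.3
tool_pos: [0.5394, -0.1548, 0.1515]
tool_rot: [153.1, 0.5, 93.0]
force: [0.8, -3.0, -1.7]
grip_width: 0.0276
grasp_force: 50.0
```

```bash
python3 - <<'E'
from h import *
tq()
E
```

```text
t 21.3 pos [ 0.5394 -0.1548  0.1515] rot [153.1   0.5  93. ] F [ 0.8 -3.  -1.7] Fn -1.8 Fy -3.0 deck [ 0.0031 -0.1399  0.0842] q [ 38.  -6. -17. 123. -19.  39.  36.] w 0.0276
tip [ 0.003  -0.1399  0.0119] Fdeck [-0.2 -3.  -1.8] Tdeck [-0.74  0.64  0.06] a 91.0
```

Request:
{"fn": "jog_arm", "kwargs": {"motion": [{"x":0,"y":0,"z":0,"ax":0,"ay":0,"az":2},{"x":0,"y":0,"z":0,"ax":0,"ay":0,"az":1},{"x":0,"y":0,"z":0,"ax":0,"ay":0,"az":1},{"x":0,"y":0,"z":0,"ax":0,"ay":0,"az":1},{"x":0,"y":0,"z":0,"ax":0,"ay":0,"az":0}]}}

```text
time_s: 21.8
tool_pos: [0.5395, -0.1544, 0.1516]
tool_rot: [153.1, -1.7, 88.7]
force: [-0.5, -3.9, -2.3]
grip_width: 0.0281
grasp_force: 50.0
```

```bash
python3 - <<'E'
from h import *
tq()
E
```

```text
t 21.8 pos [ 0.5395 -0.1544  0.1516] rot [153.1  -1.7  88.7] F [-0.5 -3.9 -2.3] Fn -1.8 Fy -3.9 deck [ 0.0032 -0.1394  0.0843] q [ 38.  -6. -17. 123. -19.  39.  31.] w 0.0281
tip [ 0.0031 -0.1394  0.012 ] Fdeck [-1.6 -3.9 -1.8] Tdeck [-1.13  0.89  0.09] a 86.2
```

Request:
{"fn": "jog_arm", "kwargs": {"motion": [{"x":0,"y":0,"z":0,"ax":0,"ay":0,"az":2},{"x":0,"y":0,"z":0,"ax":0,"ay":0,"az":1},{"x":0,"y":0,"z":0,"ax":0,"ay":0,"az":1},{"x":0,"y":0,"z":0,"ax":0,"ay":0,"az":1},{"x":0,"y":0,"z":0,"ax":0,"ay":0,"az":0}]}}

```text
time_s: 22.3
tool_pos: [0.5395, -0.1543, 0.1516]
tool_rot: [153.3, -4.0, 84.2]
force: [-0.1, -5.8, -2.8]
grip_width: 0.028
grasp_force: 50.0
```

```bash
python3 - <<'E'
from h import *
tq()
E
```

```text
t 22.3 pos [ 0.5395 -0.1543  0.1516] rot [153.3  -4.   84.2] F [-0.1 -5.8 -2.8] Fn -2.3 Fy -5.8 deck [ 0.0032 -0.1393  0.0843] q [ 38.  -6. -18. 123. -19.  39.  26.] w 0.028
tip [ 0.0032 -0.1393  0.012 ] Fdeck [-1.5 -5.8 -2.3] Tdeck [-1.57  0.9   0.31] a 81.2
```

Request:
{"fn": "jog_arm", "kwargs": {"motion": [{"x":0,"y":0,"z":0,"ax":0,"ay":0,"az":1},{"x":0,"y":0,"z":0,"ax":0,"ay":0,"az":1},{"x":0,"y":0,"z":0,"ax":0,"ay":0,"az":1},{"x":0,"y":0,"z":0,"ax":0,"ay":0,"az":0},{"x":0,"y":0,"z":0,"ax":0,"ay":0,"az":0}]}}

```text
time_s: 22.8
tool_pos: [0.5396, -0.1542, 0.1517]
tool_rot: [153.5, -5.1, 81.8]
force: [0.2, -5.8, -2.9]
grip_width: 0.0279
grasp_force: 50.6
```

```bash
python3 - <<'E'
from h import *
tq()
import cv2
s=env.read_camera("side")[:,:,::-1]
t=env.read_camera("top")[:,:,::-1]
f=lambda im:(255*(cv2.resize(im,(396,440),interpolation=cv2.INTER_CUBIC)/255.)**.55).astype(np.uint8)
cv2.imwrite("pics/v5.png",np.hstack([f(s[180:230,305:350]),f(t[205:265,362:416])]))
E
```

```text
t 22.8 pos [ 0.5396 -0.1542  0.1517] rot [153.5  -5.1  81.8] F [ 0.2 -5.8 -2.9] Fn -2.6 Fy -5.8 deck [ 0.0033 -0.1393  0.0843] q [ 38.  -6. -18. 123. -19.  39.  23.] w 0.0279
tip [ 0.0033 -0.1393  0.012 ] Fdeck [-1.4 -5.8 -2.6] Tdeck [-1.62  0.88  1.54] a 78.5
```

View pics/v5.png

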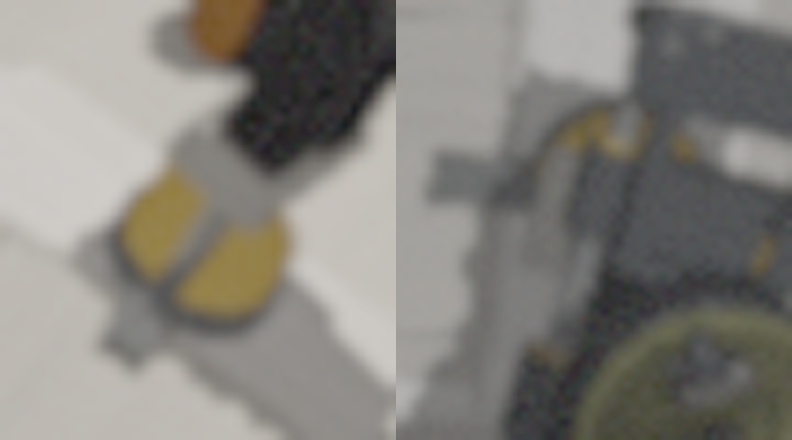

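The moment rose to 1.5 N m, so the lock is against its stop. The wing lies left over the sheet at (130,335) and the slot is level. I'll relax the turn a little and withdraw along the axis.

Request:
{"fn": "jog_arm", "kwargs": {"motion": [{"x":0,"y":0,"z":0,"ax":0,"ay":0,"az":-4},{"x":0,"y":0,"z":0,"ax":0,"ay":0,"az":-3},{"x":0,"y":0,"z":0,"ax":0,"ay":0,"az":-2},{"x":0,"y":0,"z":0,"ax":0,"ay":0,"az":0},{"x":0,"y":0,"z":0,"ax":0,"ay":0,"az":0}]}}

```text
time_s: 23.4
tool_pos: [0.5397, -0.1523, 0.1515]
tool_rot: [153.1, -1.4, 89.6]
force: [-0.2, 0.3, -1.0]
grip_width: 0.0278
grasp_force: 50.0
```

```bash
python3 - <<'E'
from h import *
tq()
E
```

```text
t 23.4 pos [ 0.5397 -0.1523  0.1515] rot [153.1  -1.4  89.6] F [-0.2  0.3 -1. ] Fn -0.8 Fy 0.3 deck [ 0.0034 -0.1374  0.0841] q [ 38.  -6. -17. 123. -19.  39.  32.] w 0.0278
tip [ 0.0033 -0.1371  0.0118] Fdeck [-0.7  0.3 -0.8] Tdeck [-0.02  0.58  0.01] a 87.2
```

Now free. Withdrawing 4 cm.

Request:
{"fn": "jog_arm", "kwargs": {"motion": [{"x":0,"y":0,"z":-0.5,"ax":0,"ay":0,"az":0},{"x":0,"y":0,"z":-0.8,"ax":0,"ay":0,"az":0},{"x":0,"y":0,"z":-0.8,"ax":0,"ay":0,"az":0},{"x":0,"y":0,"z":-0.8,"ax":0,"ay":0,"az":0},{"x":0,"y":0,"z":-0.8,"ax":0,"ay":0,"az":0}]}}

```text
time_s: 23.9
tool_pos: [0.5225, -0.1544, 0.1855]
tool_rot: [153.1, -1.3, 89.6]
force: [-0.0, 0.4, -1.4]
grip_width: 0.0277
grasp_force: 50.0
```

```bash
python3 - <<'E'
from h import *
tq()
plan(np.array([.4181,.3608,.195]),Rdown(-173.8))
E
```

```text
t 23.9 pos [ 0.5225 -0.1544  0.1855] rot [153.1  -1.3  89.6] F [-0.   0.4 -1.4] Fn -1.2 Fy 0.4 deck [ 0.0035 -0.1388  0.1222] q [ 38. -10. -16. 122. -20.  44.  32.] w 0.0277
tip [ 0.0035 -0.1388  0.0499] Fdeck [-0.7  0.4 -1.2] Tdeck [-0.04  0.62  0.04] a 87.2
rows 15 turn [ 21.3  21.7 -94.9]
{'x': 3.43, 'y': -0.65, 'z': -0.31, 'ax': 1.4, 'ay': 1.4, 'az': -6.3}
{'x': 3.49, 'y': -0.27, 'z': -0.21, 'ax': 1.4, 'ay': 1.4, 'az': -6.3}
{'x': 3.5, 'y': 0.11, 'z': -0.12, 'ax': 1.4, 'ay': 1.4, 'az': -6.3}
{'x': 3.47, 'y': 0.49, 'z': -0.04, 'ax': 1.4, 'ay': 1.4, 'az': -6.3}
{'x': 3.39, 'y': 0.87, 'z': 0.03, 'ax': 1.4, 'ay': 1.4, 'az': -6.3}
{'x': 3.28, 'y': 1.24, 'z': 0.09, 'ax': 1.4, 'ay': 1.4, 'az': -6.3}
{'x': 3.12, 'y': 1.6, 'z': 0.13, 'ax': 1.4, 'ay': 1.4, 'az': -6.3}
{'x': 2.92, 'y': 1.94, 'z': 0.16, 'ax': 1.4, 'ay': 1.4, 'az': -6.3}
{'x': 2.68, 'y': 2.25, 'z': 0.18, 'ax': 1.4, 'ay': 1.4, 'az': -6.3}
{'x': 2.41, 'y': 2.54, 'z': 0.19, 'ax': 1.4, 'ay': 1.4, 'az': -6.3}
{'x': 2.11, 'y': 2.79, 'z': 0.18, 'ax': 1.4, 'ay': 1.4, 'az': -6.3}
{'x': 1.79, 'y': 3.01, 'z': 0.16, 'ax': 1.4, 'ay': 1.4, 'az': -6.3}
{'x': 1.44, 'y': 3.19, 'z': 0.12, 'ax': 1.4, 'ay': 1.4, 'az': -6.3}
{'x': 1.08, 'y': 3.33, 'z': 0.07, 'ax': 1.4, 'ay': 1.4, 'az': -6.3}
{'x': 0.7, 'y': 3.43, 'z': 0.01, 'ax': 1.4, 'ay': 1.4, 'az': -6.3}
```

Request:
{"fn": "jog_arm", "kwargs": {"motion": [{"x":3.4,"y":-0.6,"z":-0.4,"ax":1.4,"ay":1.4,"az":-6.3},{"x":3.5,"y":-0.3,"z":-0.3,"ax":1.4,"ay":1.4,"az":-6.3},{"x":3.5,"y":0.1,"z":-0.2,"ax":1.4,"ay":1.4,"az":-6.3},{"x":3.5,"y":0.5,"z":0,"ax":1.4,"ay":1.4,"az":-6.3},{"x":3.4,"y":0.9,"z":0,"ax":1.4,"ay":1.4,"az":-6.3}]}}

```text
time_s: 24.4
tool_pos: [0.487, 0.0186, 0.1906]
tool_rot: [161.3, 4.7, 121.6]
force: [0.2, 0.4, -1.5]
grip_width: 0.0278
grasp_force: 50.0
```

Request:
{"fn": "jog_arm", "kwargs": {"motion": [{"x":3.3,"y":1.2,"z":0,"ax":1.4,"ay":1.4,"az":-6.3},{"x":3.1,"y":1.6,"z":0.1,"ax":1.4,"ay":1.4,"az":-6.3},{"x":2.9,"y":1.9,"z":0.1,"ax":1.4,"ay":1.4,"az":-6.3},{"x":2.7,"y":2.2,"z":0.2,"ax":1.4,"ay":1.4,"az":-6.3},{"x":2.4,"y":2.5,"z":0.2,"ax":1.4,"ay":1.4,"az":-6.3}]}}

```text
time_s: 24.9
tool_pos: [0.4518, 0.1893, 0.1943]
tool_rot: [171.3, 5.4, 153.9]
force: [0.6, -0.7, -1.7]
grip_width: 0.0277
grasp_force: 50.0
```

```bash
python3 - <<'E'
from h import *
st()
plan(np.array([.4181,.3608,.195]),Rdown(-173.8))
E
```

```text
t 24.9 pos [0.4518 0.1893 0.1943] rot [171.3   5.4 153.9] F [ 0.6 -0.7 -1.7] Fn -1.8 Fy -0.8 deck [-0.0443  0.2073  0.1565] q [ 18.  -8. -39. 114.  -8.  62.  46.] w 0.0277
rows 5 turn [  6.9   7.7 -31.8]
{'x': 2.1, 'y': 2.79, 'z': 0.21, 'ax': 1.4, 'ay': 1.5, 'az': -6.4}
{'x': 1.77, 'y': 3.01, 'z': 0.19, 'ax': 1.4, 'ay': 1.5, 'az': -6.4}
{'x': 1.43, 'y': 3.19, 'z': 0.16, 'ax': 1.4, 'ay': 1.5, 'az': -6.4}
{'x': 1.06, 'y': 3.33, 'z': 0.12, 'ax': 1.4, 'ay': 1.5, 'az': -6.4}
{'x': 0.68, 'y': 3.43, 'z': 0.06, 'ax': 1.4, 'ay': 1.5, 'az': -6.4}
```

Request:
{"fn": "jog_arm", "kwargs": {"motion": [{"x":2.1,"y":2.8,"z":0,"ax":1.4,"ay":1.5,"az":-6.4},{"x":1.8,"y":3.0,"z":0,"ax":1.4,"ay":1.5,"az":-6.4},{"x":1.4,"y":3.2,"z":0,"ax":1.4,"ay":1.5,"az":-6.4},{"x":1.1,"y":3.3,"z":0,"ax":1.4,"ay":1.5,"az":-6.4},{"x":0.7,"y":3.4,"z":0,"ax":1.4,"ay":1.5,"az":-6.4}]}}

```text
time_s: 25.4
tool_pos: [0.418, 0.3599, 0.2024]
tool_rot: [-179.9, 0.2, -173.7]
force: [0.8, 0.1, -1.0]
grip_width: 0.0275
grasp_force: 50.0
```

Request:
{"fn": "jog_arm", "kwargs": {"motion": [{"x":0,"y":0,"z":0,"ax":0,"ay":0,"az":0},{"x":0,"y":0,"z":0,"ax":0,"ay":0,"az":0},{"x":0,"y":0,"z":0,"ax":0,"ay":0,"az":0},{"x":0,"y":0,"z":0,"ax":0,"ay":0,"az":0},{"x":0,"y":0,"z":0,"ax":0,"ay":0,"az":0}]}}

```text
time_s: 25.9
tool_pos: [0.4182, 0.3577, 0.2018]
tool_rot: [-179.9, 0.2, -173.9]
force: [-0.2, -0.3, -1.7]
grip_width: 0.0275
grasp_force: 50.0
```

```bash
python3 - <<'E'
from h import *
import cv2
st()
plan(np.array([.4181,.3608,.150]),Rdown(-173.8))
s=env.read_camera("side")[:,:,::-1];t=env.read_camera("top")[:,:,::-1]
f=lambda im:(255*(cv2.resize(im,(396,440),interpolation=cv2.INTER_CUBIC)/255.)**.55).astype(np.uint8)
a=f(s[320:400,246:318]).copy()
p,r=cur()
K=lambda x,z:p+r.apply([x,0,.0263-z])
q=proj("side",np.array([K(.02*i,z) for i,z in((-1,0),(1,0),(1,-.046),(-1,-.046))]));q=((q-[246,320]+.5)*5.5).astype(np.int32)
cv2.polylines(a,[q],True,(0,0,255),1)
cv2.imwrite("pics/v6.png",np.hstack([a,f(t[195:250,365:414])]))
E
```

```text
t 25.9 pos [0.4182 0.3577 0.2018] rot [-179.9    0.2 -173.9] F [-0.2 -0.3 -1.7] Fn -1.4 Fy -0.3 deck [-0.0654  0.3768  0.1756] q [  3.  12. -52.  98.  10.  75.  45.] w 0.0275
rows 5 turn [-0.1  0.2 -0.1]
{'x': -0.0, 'y': 0.06, 'z': 1.04, 'ax': -0.0, 'ay': 0.0, 'az': -0.0}
{'x': -0.0, 'y': 0.06, 'z': 1.04, 'ax': -0.0, 'ay': 0.0, 'az': -0.0}
{'x': -0.0, 'y': 0.06, 'z': 1.04, 'ax': -0.0, 'ay': 0.0, 'az': -0.0}
{'x': -0.0, 'y': 0.06, 'z': 1.04, 'ax': -0.0, 'ay': 0.0, 'az': -0.0}
{'x': -0.0, 'y': 0.06, 'z': 1.04, 'ax': -0.0, 'ay': 0.0, 'az': -0.0}
```

View pics/v6.png

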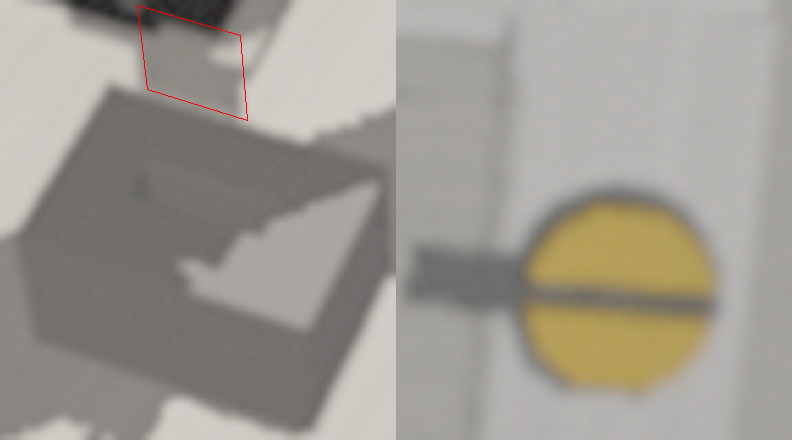

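The wing points left over the sheet's edge with the slot level, and the key hangs upright as predicted over the stand. Lowering it.

Request:
{"fn": "jog_arm", "kwargs": {"motion": [{"x":0,"y":0.1,"z":1,"ax":0,"ay":0,"az":0},{"x":0,"y":0.1,"z":1,"ax":0,"ay":0,"az":0},{"x":0,"y":0.1,"z":1,"ax":0,"ay":0,"az":0},{"x":0,"y":0,"z":1,"ax":0,"ay":0,"az":0},{"x":0,"y":0,"z":1,"ax":0,"ay":0,"az":0}]}}

```text
time_s: 26.5
tool_pos: [0.417, 0.3618, 0.1501]
tool_rot: [-179.9, 0.1, -173.8]
force: [0.5, -0.2, -1.3]
grip_width: 0.0275
grasp_force: 50.0
```

Request:
{"fn": "jog_arm", "kwargs": {"motion": [{"x":0,"y":0,"z":0.6,"ax":0,"ay":0,"az":0},{"x":0,"y":0,"z":0.6,"ax":0,"ay":0,"az":0},{"x":0,"y":0,"z":0.6,"ax":0,"ay":0,"az":0},{"x":0,"y":0,"z":0.0,"ax":0,"ay":0,"az":0},{"x":0,"y":0,"z":0,"ax":0,"ay":0,"az":0}]}}

```text
time_s: 27.0
tool_pos: [0.4174, 0.362, 0.1335]
tool_rot: [-179.9, 0.1, -173.8]
force: [-0.2, 0.4, -1.2]
grip_width: 0.0276
grasp_force: 50.0
```

```bash
python3 - <<'E'
from h import *
st()
E
```

```text
t 27.0 pos [0.4174 0.362  0.1335] rot [-1.799e+02  1.000e-01 -1.738e+02] F [-0.2  0.4 -1.2] Fn -1.0 Fy 0.4 deck [-0.0969  0.3811  0.1151] q [  1.  16. -51. 102.  14.  68.  42.] w 0.0276
```

Request:
{"fn": "jog_arm", "kwargs": {"motion": [{"x":0,"y":-0.1,"z":0.8,"ax":0,"ay":0,"az":0},{"x":0,"y":-0.1,"z":0.8,"ax":0,"ay":0,"az":0},{"x":0,"y":0,"z":0.8,"ax":0,"ay":0,"az":0},{"x":0,"y":0,"z":0.8,"ax":0,"ay":0,"az":0},{"x":0,"y":0,"z":0,"ax":0,"ay":0,"az":0}]}}

```text
time_s: 27.5
tool_pos: [0.4168, 0.3591, 0.0998]
tool_rot: [-179.9, -0.0, -173.8]
force: [0.0, -0.1, -1.8]
grip_width: 0.0273
grasp_force: 50.0
```

Request:
{"fn": "jog_arm", "kwargs": {"motion": [{"x":0,"y":0,"z":0.1,"ax":0,"ay":0,"az":0},{"x":0,"y":0,"z":0.1,"ax":0,"ay":0,"az":0},{"x":0,"y":0,"z":0.1,"ax":0,"ay":0,"az":0},{"x":0,"y":0,"z":0,"ax":0,"ay":0,"az":0},{"x":0,"y":0,"z":0,"ax":0,"ay":0,"az":0}]}}

```text
time_s: 28.0
tool_pos: [0.4177, 0.3599, 0.0986]
tool_rot: [-179.9, 0.1, -173.8]
force: [0.3, -0.7, -2.8]
grip_width: 0.0275
grasp_force: 50.0
```

```bash
python3 - <<'E'
from h import *
st()
E
```

```text
t 28.0 pos [0.4177 0.3599 0.0986] rot [-1.799e+02  1.000e-01 -1.738e+02] F [ 0.3 -0.7 -2.8] Fn -2.6 Fy -0.7 deck [-0.1126  0.379   0.0838] q [ -0.  19. -50. 104.  16.  64.  40.] w 0.0275
```

Request:
{"fn": "jog_arm", "kwargs": {"motion": [{"x":0,"y":0,"z":0.1,"ax":0,"ay":0,"az":0},{"x":0,"y":0,"z":0.1,"ax":0,"ay":0,"az":0},{"x":0,"y":0,"z":0,"ax":0,"ay":0,"az":0},{"x":0,"y":0,"z":0,"ax":0,"ay":0,"az":0},{"x":0,"y":0,"z":0,"ax":0,"ay":0,"az":0}]}}

```text
time_s: 28.5
tool_pos: [0.4176, 0.3599, 0.0964]
tool_rot: [-179.9, 0.1, -173.8]
force: [0.1, -0.1, -1.9]
grip_width: 0.0275
grasp_force: 50.0
```

Request:
{"fn": "jog_arm", "kwargs": {"motion": [{"x":0,"y":0,"z":0.1,"ax":0,"ay":0,"az":0},{"x":0,"y":0,"z":0,"ax":0,"ay":0,"az":0},{"x":0,"y":0,"z":0,"ax":0,"ay":0,"az":0},{"x":0,"y":0,"z":0,"ax":0,"ay":0,"az":0},{"x":0,"y":0,"z":0,"ax":0,"ay":0,"az":0}]}}

```text
time_s: 29.0
tool_pos: [0.4177, 0.3599, 0.0962]
tool_rot: [-179.9, 0.1, -173.8]
force: [-1.1, -2.1, 4.9]
grip_width: 0.0277
grasp_force: 50.0
```

```bash
python3 - <<'E'
from h import *
st()
E
```

```text
t 29.0 pos [0.4177 0.3599 0.0962] rot [-1.799e+02  1.000e-01 -1.738e+02] F [-1.1 -2.1  4.9] Fn 4.9 Fy -2.1 deck [-0.1137  0.379   0.0817] q [ -0.  19. -50. 105.  16.  64.  40.] w 0.0277
```

The flange is seated: contact came at 0.0962, the same height as at the grasp. Releasing and lifting away.

Request:
{"fn": "jog_arm", "kwargs": {"motion": [{"x":0,"y":0,"z":0,"ax":0,"ay":0,"az":0},{"x":0,"y":0,"z":0,"ax":0,"ay":0,"az":0},{"x":0,"y":0,"z":0,"ax":0,"ay":0,"az":0},{"x":0,"y":0,"z":0,"ax":0,"ay":0,"az":0},{"x":0,"y":0,"z":0,"ax":0,"ay":0,"az":0}], "claw": 1}}

```text
time_s: 29.5
tool_pos: [0.4176, 0.3599, 0.0953]
tool_rot: [-179.9, 0.1, -173.8]
force: [-0.1, 0.2, 0.2]
grip_width: 0.0597
grasp_force: 0.0
```

Request:
{"fn": "jog_arm", "kwargs": {"motion": [{"x":0,"y":0,"z":0,"ax":0,"ay":0,"az":0},{"x":0,"y":0,"z":0,"ax":0,"ay":0,"az":0},{"x":0,"y":0,"z":0,"ax":0,"ay":0,"az":0},{"x":0,"y":0,"z":-1,"ax":0,"ay":0,"az":0},{"x":0,"y":0,"z":-1,"ax":0,"ay":0,"az":0}]}}

```text
time_s: 30.0
tool_pos: [0.4175, 0.36, 0.1161]
tool_rot: [-179.9, 0.1, -173.8]
force: [-0.2, 0.6, 0.9]
grip_width: 0.0862
grasp_force: 0.0
```

Request:
{"fn": "jog_arm", "kwargs": {"motion": [{"x":0,"y":0,"z":-3,"ax":0,"ay":0,"az":0},{"x":0,"y":0,"z":-3,"ax":0,"ay":0,"az":0},{"x":0,"y":0,"z":-3,"ax":0,"ay":0,"az":0},{"x":0,"y":0,"z":-2,"ax":0,"ay":0,"az":0},{"x":0,"y":0,"z":0,"ax":0,"ay":0,"az":0}]}}

```text
time_s: 30.5
tool_pos: [0.4187, 0.3618, 0.2296]
tool_rot: [179.9, 0.5, -173.8]
force: [-0.3, -0.9, -0.0]
grip_width: 0.087
grasp_force: 0.0
```

```bash
python3 - <<'E'
from h import *
import cv2
st()
s=env.read_camera("side")[:,:,::-1]
f=lambda im:(255*(cv2.resize(im,(440,440),interpolation=cv2.INTER_CUBIC)/255.)**.6).astype(np.uint8)
cv2.imwrite("pics/v7.png",f(s[310:410,235:335]))
E
```

```text
t 30.5 pos [0.4187 0.3618 0.2296] rot [ 179.9    0.5 -173.8] F [-0.3 -0.9 -0. ] Fn 0.1 Fy -0.9 deck [-0.0522  0.3808  0.2001] q [  3.  11. -52.  95.   9.  77.  45.] w 0.087
```

View pics/v7.png

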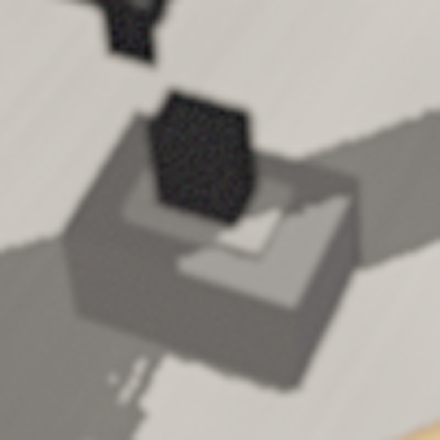

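The key stands upright with its flange on the stand's top, and the gripper is clear of it. Handing in.

```bash
python3 -c "
from cell import env
print(env.sign_off())"
```

```text
the job is handed in; nothing more can be done
None
```

The cover sheet is home against its stop, the lock was turned to its stop with the key and its wing lies over the sheet's edge, and the key is back upright in its stand; I handed the job in at about 30.5 s, and no verdict came back.

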